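Hang the tube basket on the drip rack

TASK

Swing the flat-lying wire bail of the red tube basket fully upright while the basket stays standing in its place on the bench. Then lift the basket by its bail and hang it on the yellow double hook under the clear shelf of the drip rack, the bail's bar lying across both prongs and the basket hanging level, released and hardly swinging. Keep the basket upright all the way, and leave the two tube racks and the bottle alone.

Things in the scene. Friction and masses are not known exactly. Their poses are not given: they have to be found in the camera images.
- basket: red plastic open basket with capped tubes, loose, 0.6 to 0.83 kg, 100 mm long (its x), 140 mm wide (its y), 75 mm high; origin at the centre of its underside, z up. A steel wire bail is hinged to the middle of its two y sides, 62 mm above the underside, and lies flat towards its +x side, the one away from the robot. Weight is low down, so it hangs nearly level from the bail.
- basket_center (a point): centre of the basket, 37.5 mm above its underside; same axes as the basket
- bail (a joint): angle of the bail: 0 = lying flat out towards the basket's +x, 1.57 = upright, stop at 1.66. The pivots rub a little (0.02 N m, so that a hung basket soon stops swinging): the bail stays up by itself when within about 30 degrees of upright, lower down it falls back flat.
- bail_bar (a point): middle of the bail's straight cross bar, where to grip it; the bar is round steel, 8 mm thick, runs along the basket's y for 158 mm between two straight arms, and lies 100 mm from the hinge axis. With the bail flat, it is 46 mm clear of the basket's wall and 62 mm above the bench. Grip it lightly (20 N) for the swing up: it must turn in the fingers, or the basket is dragged.
- rack: fixed drip rack; origin on the bench under the place where the bar is to hang, z up, its -x the open front, roughly towards the robot. Two yellow prongs, 8 mm thick, run along x at y = +-40 mm (72 mm free between them) from a rail at x = 102 mm to a cradle about x = 0, wire axis 225 mm high. Posts at x = 110, y = +-135 mm. Green drip tray 14 mm high below, x = -75 to 75 mm.
- seat (a point): where the middle of the bail's bar lies when it is hung: midway between the two prongs, in their cradle, 233 mm above the bench; x and y as the rack's
- prong_tips (a point): midway between the prongs' upturned free tips, 28 mm before the seat towards the rack's front; the tops of the tips are 245 mm above the bench, and the bar must pass in over them
- shelf_edge (a point): middle of the front lower edge of the clear acrylic shelf, 370 mm above the bench, 10 mm behind the seat; the shelf goes back from here 155 mm along the rack's x, 300 mm wide. A tool pointing straight down cannot stand over the seat: lean it back about 40 degrees, gripper body towards the rack's front
- orange_rack_center (a point): bystander: orange tube rack 220 x 90 x 40 mm, loose; its centre, 20 mm up
- yellow_rack_center (a point): bystander: yellow tube rack 220 x 90 x 40 mm, loose; its centre, 20 mm up
- bottle_center (a point): bystander: white bottle with blue cap, 68 mm across, 140 mm high, loose; half-way up
Mind the look-alikes: they are no part of the job. There is more than one size of the basket; the one meant has the size given above.

How it is judged:
By the outcome, as a careful person would: the job done as asked, in the order asked, and still so for the second after the job is handed in, with the robot touching nothing.
It also fails if it takes over 70 s, if anything falls off the work surface, if the arm or the gripper's body presses on something with over 40 N, if the wrist force passes 120 N, or if a joint passes its speed limit or range.

ROBOT

A 7-joint arm with a two-finger parallel gripper is mounted at the origin on the work surface. World frame = base frame: x ahead of the robot, y to its left, z up, the work surface at z = 0. Lengths are in mm, angles in rad, forces in N, time in s.
With the tool pointing down it reaches from about 425 to 950 mm from the base axis. Payload 4.7 kg.
Tool frame: the origin (TCP) lies on the centre line of the jaws, within the pads' length; the fingertips stand 19 mm ahead of it and the grasp point (between the pads) is the TCP; z points along the fingers, y is the line along which they close (so a half turn about z gives the same grasp; the last joint's range is limited). The gripper opens to 87 mm and grips with 3 to 60 N. Pads are 19 mm wide; open, the fingers measure 117 mm over their backs; the gripper's body (75 mm by 190 mm) begins 51 mm behind the grasp point.
Start: joints at [1.101, 0.469, -0.049, 1.532, 0.024, 1.141, -0.082], TCP at [288.044, -610.474, 241.573] pointing down, gripper open.
Joint ranges: [-2.59, 2.59], [-0.33, 1.99], [-1.39, 1.29], [0.1, 2.45], [-1.04, 4.18], [0.21, 1.99], [-2.66, 2.66]. Speed limits (rad/s): [2.57, 2.57, 3.14, 3.14, 3.14, 3.14, 3.14].

INTERFACE

Orientations are given as a rotation vector (axis times angle).
In Python, from workcell import robot gives the robot as it stands.
- The arm moves only by the shell command python3 -m jog 'ROWS'. ROWS is JSON, a list that holds one entry, the list of rows, each a list of 7 numbers: the shift along the tool's x, y, z in mm, then the turn, a rotation vector about the tool's x, y, z in degrees, then the closure, from 0 (fully open) to 1 (shut). A call has 1 to 10 rows; each row shifts and turns the commanded pose from where the row before left it, along the tool's axes as they then stand; what a row does not reach is not made up. A row lasts 1/10 s, in which the tool goes at most 50 mm and 8.59 degrees, less where a joint would pass 70% of its speed; a pose out of reach is approached as far as the arm can. A call is refused whole if a number of a shift passes 50 or a number of a turn 8.59, either way. A call with a gripper value outside its range is refused whole. The fingers move at their own pace and stop on an object; the grip force is fixed at half the most. Time passes only in rows, so rows that do not move let the fingers close. It gives the time, the measured TCP pose, the force, the opening and the grip force at its end, in the units of the state.
- robot.read_state(): the state, without advancing time (a new reading comes with each control period).
- robot.camera(name): name is "scene" or "side" or "wrist"; returns (picture, depth): 384x512x3 uint8, red, green, blue; 384x512 float32, mm along the optical axis (not along the pixel's ray), 0 where there is no reading.
- robot.camera_params(name): a dict with "fx", "fy", "cx", "cy" (pixels), "R" (3x3) and "t" (3): a world point X has camera coordinates R X + t; the wrist camera has in their place "tool_from_camera" (4x4, takes a point from camera to tool coordinates, whose origin is the TCP and whose axes are the flange's). Camera axes: x right, y down, z forward; pixel columns grow to the right and rows downward; lengths in mm; the calibration is good to about 2 mm. A picture is of the moment at which its call begins: read the wrist's pose just before it. camera_params takes no time and is no camera call.
- robot.sign_off(): hands the job in; it is judged then, once.
The state is a dict: "time": time; "joint_positions": joint angles; "qd": joint speeds; "joint_torque": joint torques, N m; "tool_pos": TCP position; "tool_rot": TCP orientation; "wrist_force": force on the tool from outside, world axes, zero at the start; "ft_torque": the same for the moment, N m; "grip_width": finger opening in mm; "gripper_force": force on a finger pad.
Only numpy, scipy, OpenCV 4.12 (cv2) and the standard library are available. Lean on these libraries where they do the work, as an engineer would, in place of code of your own. Each camera call takes 0.05 s, during which the arm holds its last target. There are 200 camera calls.

## Working session

There is one attempt and no reset: what is moved stays moved. The work goes in short steps, Python scripts to look and compute and a shell command to move; the robot and the scene stay as the last step left them, time stands still between calls to the robot, and variables do not carry over. Pictures are saved under pics/ and viewed, at most 13 in all, crops included, and the job is handed in when it is done.

```bash
ls; mkdir -p pics
cat > h.py <<'E'
import numpy as np,cv2
from scipy.spatial.transform import Rotation as R
from workcell import robot
def cam(n):
    s=robot.read_state(); im,d=robot.camera(n); p=robot.camera_params(n)
    if n=="wrist":
        T=np.eye(4);T[:3,:3]=R.from_rotvec(s["tool_rot"]).as_matrix();T[:3,3]=s["tool_pos"]
        W=T@np.array(p["tool_from_camera"])
    else:
        C=np.eye(4);C[:3,:3]=p["R"];C[:3,3]=p["t"];W=np.linalg.inv(C)
    v,u=np.mgrid[:384,:512]
    P=np.stack([(u-p["cx"])/p["fx"]*d,(v-p["cy"])/p["fy"]*d,d],-1)@W[:3,:3].T+W[:3,3]
    P[d<=0]=np.nan
    return im,d,P,W,p
def ray(uv,z,W,p):
    r=W[:3,:3]@np.array([(uv[0]-p["cx"])/p["fx"],(uv[1]-p["cy"])/p["fy"],1]);o=W[:3,3]
    return o+r*(z-o[2])/r[2]
def save(n,im,crop=None,k=1):
    if crop: a,b,c,d=crop; im=im[b:d,a:c]
    cv2.imwrite(f"pics/{n}.png",cv2.resize(im[...,::-1],None,fx=k,fy=k,interpolation=cv2.INTER_CUBIC))
E
python3 - <<'E'
from h import *
a=cam("scene");b=cam("side")
np.savez("v0",a=a[0],b=b[0],Pa=a[2],Pb=b[2])
im=np.hstack([a[0],b[0]]);save("both",im,k=0.78)
print(robot.read_state()["tool_rot"],a[3][:3,3],b[3][:3,3])
E
```

```text
pics
[-3.06395253e+00 -6.86533148e-01  7.05471775e-04] [1795.46951534   -8.70756309 1144.28556112] [-322.37769318 -984.78171    1507.59958738]
```

View pics/both.png

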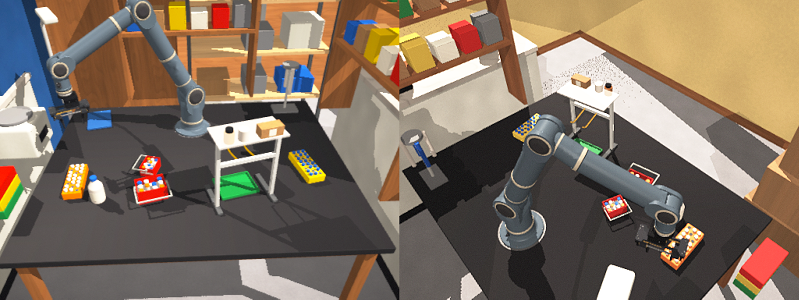

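The scene view shows two red baskets, at full-resolution pixels (188,210) and (196,241), plus the rack at (305,205), green tray, orange rack, yellow rack and bottle. I'll measure both baskets and enlarge them.

Run:
```python
from h import *
z=np.load("v0.npz")
for k in "ab":
    im=z[k];P=z["P"+k];h=cv2.cvtColor(im,cv2.COLOR_RGB2HSV)
    on=(P[...,0]>200)&(P[...,0]<1200)&(abs(P[...,1])<800)&(P[...,2]>5)&(P[...,2]<110)
    m=((h[...,0]<6)|(h[...,0]>174))&(h[...,1]>150)&(h[...,2]>60)&on
    n,l,s,c=cv2.connectedComponentsWithStats(m.astype(np.uint8))
    for i in range(1,n):
        if s[i,4]<60: continue
        Q=P[l==i]; top=Q[Q[:,2]>np.percentile(Q[:,2],95)-8]
        r=cv2.minAreaRect(top[:,:2].astype(np.float32))
        print(k,"red",s[i],"z95",np.percentile(Q[:,2],95).round(),"rect",np.round(r[0]),np.round(r[1]),round(r[2],1))
    g=(h[...,0]>45)&(h[...,0]<80)&(h[...,1]>120)&(P[...,2]<30)&(abs(P[...,1])<800)
    Q=P[g];Q=Q[np.isfinite(Q).all(1)&(Q[:,0]<1200)];r=cv2.minAreaRect(Q[:,:2].astype(np.float32));print("green",r,np.median(Q[:,2]))
    y=(h[...,0]>18)&(h[...,0]<32)&(h[...,1]>150)&(P[...,2]>200)&(P[...,2]<260)&(P[...,0]<1100)&(P[...,0]>300)&(abs(P[...,1])<600)
    print("prong",y.sum(),P[y][:: max(1,y.sum()//12)].round())
A=cv2.resize(z["a"][185:275,130:260][...,::-1],None,fx=3.9,fy=3.9,interpolation=2);B=cv2.resize(z["b"][190:300,240:370][...,::-1],(275,351))
cv2.imwrite("pics/crop.png",np.hstack([A,B]))
```

```text
a red [172 199  44  59 953] z95 75.0 rect [ 593. -207.] [109. 141.] 13.5
green ((550.7255859375, 201.2371826171875), (172.62179565429688, 194.29820251464844), 14.556909561157227) 4.351255418607366
prong 69 [[531. 236. 223.]
 [551. 240. 229.]
 [557. 157. 228.]
 [567. 163. 231.]
 [569. 166. 228.]
 [571. 166. 225.]
 [585. 164. 231.]
 [585. 165. 227.]
 [610. 257. 241.]
 [621. 255. 245.]
 [614. 257. 236.]
 [614. 178. 235.]
 [629. 176. 238.]
 [641. 185. 242.]]
b red [294 216  32  20 136] z95 78.0 rect [ 630. -202.] [ 34. 141.] 9.2
b red [260 250  32  30 306] z95 56.0 rect [ 409. -229.] [ 81. 106.] 71.1
green ((234.19033813476562, 507.9586181640625), (165.02194213867188, 1121.4478759765625), 52.32976150512695) 5.070164188171248
prong 52 [[637. 260. 251.]
 [625. 267. 236.]
 [604. 256. 238.]
 [651. 182. 250.]
 [586. 247. 236.]
 [578. 253. 226.]
 [626. 181. 237.]
 [556. 238. 231.]
 [613. 179. 229.]
 [516. 236. 239.]
 [597. 167. 234.]
 [572. 164. 229.]
 [564. 162. 223.]]
```

View pics/crop.png

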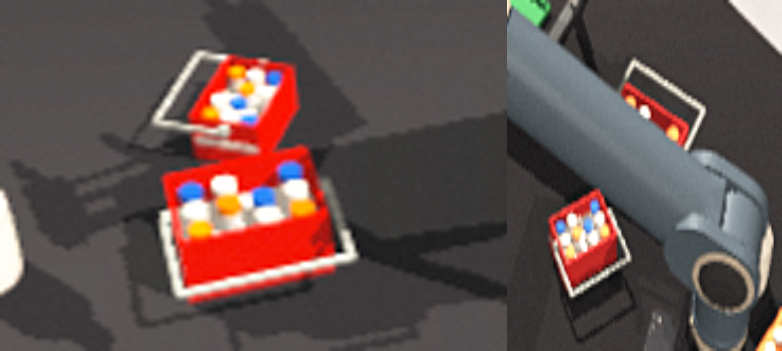

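Candidates in the scene view: the basket at (196,241) measures about 100 x 140 mm and 75 mm high, at (593,-207). The one at (188,210) measures about 81 x 106 mm and 56 mm high, at (409,-229). Only the first has the size given, and the crop shows it as the nearer, larger one with its bail on the far side, so it is the target. Next I go above its bar for a wrist look.

```bash
python3 -m jog '[[[36,-14,-5,0,0,0,0],[36,-14,-5,0,0,0,0],[36,-14,-5,0,0,0,0],[36,-14,-5,0,0,0,0],[36,-14,-5,0,0,0,0],[36,-14,-5,0,0,0,0],[36,-14,-5,0,0,0,0],[36,-14,-5,0,0,0,0],[36,-14,-5,0,0,0,0],[36,-14,-5,0,0,0,0]]]'
python3 -m jog '[[[36,-14,-5,0,0,0,0],[36,-14,-5,0,0,0,0],[36,-14,-5,0,0,0,0],[36,-14,-5,0,0,0,0],[36,-14,-5,0,0,0,0],[0,0,0,0,0,-8,0],[0,0,0,0,0,-8,0],[0,0,0,0,0,-8,0],[0,0,0,0,0,-8,0],[0,0,0,0,0,-8,0]]]'
python3 -m jog '[[[0,0,0,0,0,-8,0],[0,0,0,0,0,-8,0],[0,0,0,0,0,-8,0],[0,0,0,0,0,-8,0],[0,0,0,0,0,-5,0],[0,0,0,0,0,0,0],[0,0,0,0,0,0,0],[0,0,0,0,0,0,0]]]'
python3 - <<'E'
from h import *
a=cam("wrist");b=cam("scene");c=cam("side")
np.savez("v1",a=a[0],b=b[0],c=c[0],Pa=a[2],Pb=b[2],Pc=c[2],Wa=a[3],pa=[a[4][k] for k in("fx","fy","cx","cy")])
save("w1",np.hstack([a[0],c[0]]),k=.78)
s=robot.read_state();print(s["tool_pos"],R.from_rotvec(s["tool_rot"]).as_matrix().round(3))
for k in "abc":
    im,P={"a":a,"b":b,"c":c}[k][0:3:2]
    h=cv2.cvtColor(im,cv2.COLOR_RGB2HSV)
    m=((h[...,0]<6)|(h[...,0]>174))&(h[...,1]>150)&(P[...,2]>67)&(P[...,2]<85)&(P[...,0]>480)&(P[...,0]<720)&(abs(P[...,1]+207)<120)
    if m.sum()>20: r=cv2.minAreaRect(P[m][:,:2].astype(np.float32)); print(k,m.sum(),np.median(P[m][:,2]),np.round(r[0],1),np.round(r[1]),r[2])
    y=(h[...,0]>18)&(h[...,0]<32)&(h[...,1]>150)&(P[...,2]>215)&(P[...,2]<250)&(P[...,0]<720)&(P[...,0]>480)&(P[...,1]>120)&(P[...,1]<300)
    for f in (0,1):
        Q=P[y&((P[...,1]-.27*(P[...,0]-550)>201)==f)]
        if len(Q)>8: v=cv2.fitLine(Q[:,:2].astype(np.float32),cv2.DIST_HUBER,0,.01,.01).ravel(); print(k,"prong",len(Q),v,Q.min(0).round(),Q.max(0).round(),np.degrees(np.arctan2(v[1],v[0])))
    g=(h[...,0]>45)&(h[...,0]<80)&(h[...,1]>120)&(P[...,2]<30)&(P[...,0]>400)&(P[...,0]<720)&(P[...,1]>50)&(P[...,1]<350)
    if g.sum()>50: Q=P[g];r=cv2.minAreaRect(Q[:,:2].astype(np.float32));print(k,"green",r)
E
```

```text
time: 1.1
tool_pos: [554.5, -328.9, 291.3]
tool_rot: [-3.065, -0.687, 0.001]
wrist_force: [-0.2, -1.2, -0.5]
grip_width: 87.2
gripper_force: 0.0
time: 2.1
tool_pos: [686.5, -190.1, 315.8]
tool_rot: [-2.64, -1.701, 0.002]
wrist_force: [-0.6, 0.7, -1.3]
grip_width: 87.4
gripper_force: 0.0
time: 2.9
tool_pos: [686.7, -190.2, 316.3]
tool_rot: [-1.973, -2.444, 0.0]
wrist_force: [0.8, -0.3, -0.1]
grip_width: 87.2
gripper_force: 0.0
[ 686.79952241 -190.06440952  316.56328542] [[-0.212  0.977 -0.   ]
 [ 0.977  0.212 -0.   ]
 [-0.    -0.    -1.   ]]
a 1733 74.56065049711685 [ 592.5 -208.1] [101. 140.] 14.855937957763672
b 192 72.84761632634832 [ 594.8 -207.2] [112. 141.] 15.450079917907715
b prong 35 [9.6978724e-01 2.4395226e-01 5.9886505e+02 1.6987883e+02] [554. 158. 221.] [655. 185. 250.] 14.119922
b prong 30 [9.6905601e-01 2.4684097e-01 5.7863959e+02 2.4727913e+02] [536. 235. 224.] [624. 262. 246.] 14.290655
b green ((549.0364990234375, 201.00396728515625), (176.59585571289062, 192.985595703125), 14.061153411865234)
c 151 72.40706363842287 [ 592.2 -209.8] [109. 142.] 14.832077980041504
c prong 23 [9.4935256e-01 3.1421280e-01 5.9001544e+02 1.6744197e+02] [532. 148. 220.] [643. 185. 246.] 18.3133
c green ((552.3499145507812, 201.15838623046875), (162.97689819335938, 213.7303924560547), 14.38286018371582)
```

View pics/w1.png

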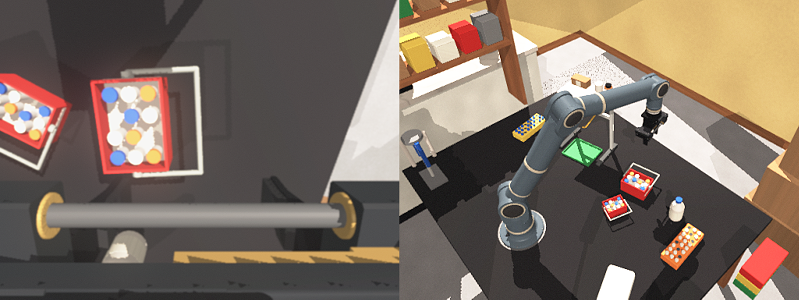

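The wrist view shows the target basket, with its bar as a vertical line at full-resolution column ~253, rows 88–223. The wrist fit gives 101 x 140 mm at yaw 14.9°.

```bash
cat >> h.py <<'E'
def plan(pos,yaw,lean,n):
    """tool y along yaw dir, tool z down tilted by lean deg (positive: body toward -x). prints rows total"""
    s=robot.read_state();T=R.from_rotvec(s["tool_rot"]);p=np.array(s["tool_pos"])
    c,q=np.cos(np.radians(yaw)),np.sin(np.radians(yaw));X=np.array([-q,c,0]);Y=np.array([c,q,0])
    l=np.radians(lean);Z=np.array([0,0,-1])*np.cos(l)+Y*np.sin(l);Y2=np.cross(Z,X)
    G=R.from_matrix(np.stack([X,Y2,Z],1));w=(T.inv()*G).as_rotvec()
    dt=R.from_rotvec(w/n);d=(np.array(pos)-p)/n
    print("n",n,"turn/row",np.degrees(w/n).round(2),"first shift",T.inv().apply(d).round(1),"last",(G.inv()).apply(d).round(1))
E
python3 - <<'E'
from h import *
z=np.load("v1.npz");im=z["a"].astype(int);W=z["Wa"];p=dict(zip(("fx","fy","cx","cy"),z["pa"]))
P=z["Pa"];m=(im.min(2)>110)&(im.max(2)-im.min(2)<30)&(P[...,2]>45)&(P[...,2]<75)
m[:, :235]=0;m[:,275:]=0;m[:95]=0;m[215:]=0
v,u=np.nonzero(m);Q=np.array([ray(t,62,W,p) for t in zip(u,v)])
f=cv2.fitLine(Q[:,:2].astype(np.float32),cv2.DIST_HUBER,0,.01,.01).ravel()
print(len(u),np.nanmedian(P[m][:,2]),f,np.degrees(np.arctan2(f[1],f[0])))
c=np.array([592.5,-208.1]);ux=np.array([np.cos(np.radians(14.9)),np.sin(np.radians(14.9))])
print("bar dist from centre",(Q[:,:2]-c)@ux@np.ones(len(u))/len(u))
plan([689,-182.4,160],14.9,-35,10);plan([689,-182.4,160],14.9,-35,1)
E
```

```text
804 65.26928424238594 [ 2.5462678e-01 -9.6703941e-01  6.8823639e+02 -1.7832864e+02] -75.24853
bar dist from centre 100.16094596964288
n 10 turn/row [ 3.5  -0.08 -0.26] first shift [ 0.7  0.4 15.7] last [ 0.7  9.3 12.6]
n 1 turn/row [34.99 -0.81 -2.59] first shift [  7.    3.8 156.6] last [  6.8  93.2 125.9]
```

```bash
python3 -m jog '[[[0,0,0,3.5,-0.1,-0.26,0.65],[0,0,0,3.5,-0.1,-0.26,0.65],[0,0,0,3.5,-0.1,-0.26,0.65],[0,0,0,3.5,-0.1,-0.26,0.65],[0,0,0,3.5,-0.1,-0.26,0.65],[0,0,0,3.5,-0.1,-0.26,0.65],[0,0,0,3.5,-0.1,-0.26,0.65],[0,0,0,3.5,-0.1,-0.26,0.65],[0,0,0,3.5,-0.1,-0.26,0.65],[0,0,0,3.5,-0.1,-0.26,0.65]]]'
python3 -m jog '[[[1,21,18,0,0,0,0.65],[1,21,18,0,0,0,0.65],[1,21,18,0,0,0,0.65],[1,21,18,0,0,0,0.65],[1,21,18,0,0,0,0.65],[1,21,18,0,0,0,0.65],[1,21,18,0,0,0,0.65],[0,0,0,0,0,0,0.65],[0,0,0,0,0,0,0.65]]]'
python3 - <<'E'
from h import *
plan([689,-182.4,62],14.9,-35,1); print(np.round(robot.read_state()["joint_positions"],2))
E
```

```text
time: 4.05
tool_pos: [687.5, -188.7, 309.4]
tool_rot: [-1.643, -2.149, 0.644]
wrist_force: [-0.0, 0.0, -2.7]
grip_width: 30.7
gripper_force: 0.0
time: 4.95
tool_pos: [734.5, -170.4, 124.3]
tool_rot: [-1.649, -2.145, 0.652]
wrist_force: [0.5, 0.4, -0.2]
grip_width: 30.1
gripper_force: 0.0
n 1 turn/row [ 1.1  -0.11  0.03] first shift [-0.1 -4.3 77.9] last [ 0.1 -2.8 78. ]
[ 0.15  1.   -0.12  0.93  0.28  1.78  0.29]
```

```bash
python3 -m jog '[[[0,-1,15,0.5,0,0,0.65],[0,-1,15,0.5,0,0,0.65],[0,-1,15,0,0,0,0.65],[0,-1,12,0,0,0,0.65],[0,0,10,0,0,0,0.65],[0,0,7,0,0,0,0.65],[0,0,4,0,0,0,0.65],[0,0,0,0,0,0,0.65],[0,0,0,0,0,0,0.65]]]'
python3 - <<'E'
from h import *
plan([689,-182.4,62],14.9,-35,1)
a=cam("wrist");save("w2",a[0],k=1.2)
E
```

```text
time: 5.85
tool_pos: [689.1, -182.5, 63.2]
tool_rot: [-1.641, -2.135, 0.667]
wrist_force: [-0.6, 0.4, 0.7]
grip_width: 30.4
gripper_force: 0.0
n 1 turn/row [ 0.23 -0.07  0.01] first shift [0.1 0.6 1. ] last [0.1 0.6 1. ]
```

View pics/w2.png

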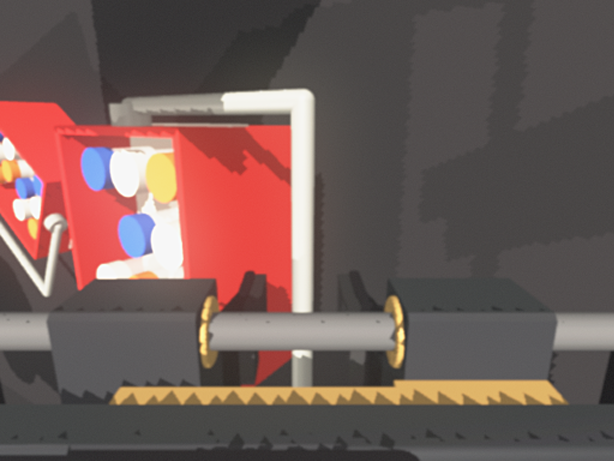

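The bar (picture column ~303) lies midway between the fingers (265–340). I close loosely to cage it, then swing along the hinge arc.

```bash
python3 -m jog '[[[0,0.5,1,0,0,0,0.8],[0,0,0,0,0,0,0.87],[0,0,0,0,0,0,0.87],[0,0,0,0,0,0,0.87]]]'
python3 - <<'E'
import numpy as np
l=35.;
for k in range(22):
    a0,a1=np.radians(4.1*k),np.radians(4.1*(k+1))
    d=100*np.array([np.cos(a1)-np.cos(a0),np.sin(a1)-np.sin(a0)]);L=np.radians(l)
    print(k,round(l,1),(d@[np.cos(L),-np.sin(L)]).round(1),(d@[-np.sin(L),-np.cos(L)]).round(1))
    if k>=10:l-=3
E
```

```text
time: 6.3
tool_pos: [688.6, -182.6, 61.6]
tool_rot: [-1.641, -2.134, 0.668]
wrist_force: [-0.1, 0.3, -0.0]
grip_width: 12.6
gripper_force: 0.0
0 35.0 -4.3 -5.7
1 35.0 -4.7 -5.4
2 35.0 -5.1 -5.0
3 35.0 -5.4 -4.7
4 35.0 -5.7 -4.3
5 35.0 -6.0 -3.8
6 35.0 -6.3 -3.4
7 35.0 -6.5 -2.9
8 35.0 -6.7 -2.5
9 35.0 -6.9 -2.0
10 35.0 -7.0 -1.5
11 32.0 -7.0 -1.3
12 29.0 -7.1 -1.2
13 26.0 -7.1 -1.1
14 23.0 -7.1 -0.9
15 20.0 -7.1 -0.8
16 17.0 -7.1 -0.7
17 14.0 -7.1 -0.5
18 11.0 -7.1 -0.4
19 8.0 -7.1 -0.3
20 5.0 -7.2 -0.1
21 2.0 -7.2 0.0
```

```bash
python3 -m jog '[[[0,-4.3,-5.7,0,0,0,0.87],[0,-4.7,-5.4,0,0,0,0.87],[0,-5.1,-5,0,0,0,0.87],[0,-5.4,-4.7,0,0,0,0.87],[0,-5.7,-4.3,0,0,0,0.87],[0,-6,-3.8,0,0,0,0.87],[0,-6.3,-3.4,0,0,0,0.87]]]'
python3 - <<'E'
from h import *
a=cam("side");save("s3",a[0],(330,170,500,300),3)
E
```

```text
time: 7.0
tool_pos: [676.3, -186.1, 110.3]
tool_rot: [-1.641, -2.134, 0.668]
wrist_force: [1.4, 0.4, -0.4]
grip_width: 11.4
gripper_force: 0.6
```

View pics/s3.png

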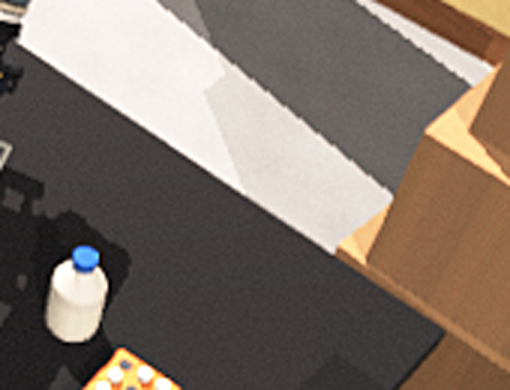

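The crop missed the basket; it shows only the bottle at (75,295). The forces are small (1.4 N, with 0.6 N on a finger pad), so the bar is following. I continue.

```bash
python3 -m jog '[[[0,-6.5,-2.9,0,0,0,0.87],[0,-6.7,-2.5,0,0,0,0.87],[0,-6.9,-2,0,0,0,0.87],[0,-7,-1.5,-3,0,0,0.87],[0,-7,-1.3,-3,0,0,0.87],[0,-7.1,-1.2,-3,0,0,0.87],[0,-7.1,-1.1,-3,0,0,0.87],[0,-7.1,-0.9,-3,0,0,0.87]]]'
python3 -m jog '[[[0,-7.1,-0.8,-3,0,0,0.87],[0,-7.1,-0.7,-3,0,0,0.87],[0,-7.1,-0.5,-3,0,0,0.87],[0,-7.1,-0.4,-3,0,0,0.87],[0,-7.1,-0.3,-3,0,0,0.87],[0,-7.2,-0.1,-3,0,0,0.87],[0,-7.2,0,-2,0,0,0.87],[0,0,0,0,0,0,0.87],[0,0,0,0,0,0,0.87]]]'
python3 - <<'E'
from h import *
plan([592.5,-208.1,162],14.9,0,1)
a=cam("side");b=cam("wrist");save("s4",np.hstack([cv2.resize(a[0][180:300,240:400],(512,384),interpolation=2),b[0]]),k=.78)
E
```

```text
time: 7.85
tool_pos: [637.0, -196.3, 149.8]
tool_rot: [-1.77, -2.302, 0.399]
wrist_force: [1.0, 0.2, 0.0]
grip_width: 11.4
gripper_force: 0.2
time: 8.75
tool_pos: [591.0, -208.9, 161.7]
tool_rot: [1.916, 2.489, 0.004]
wrist_force: [0.1, -0.0, 0.6]
grip_width: 11.4
gripper_force: 0.1
n 1 turn/row [ 0.13 -0.06 -0.08] first shift [ 0.4  1.6 -0.3] last [ 0.4  1.6 -0.3]
```

View pics/s4.png

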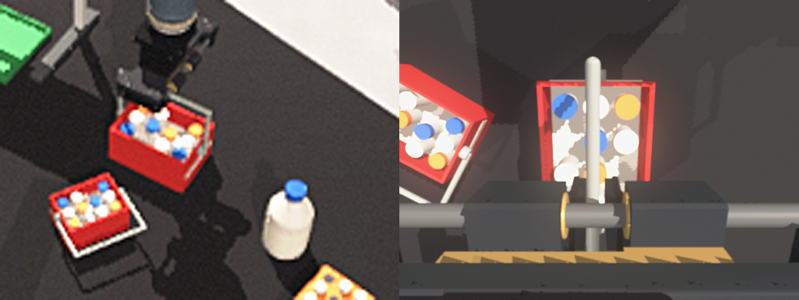

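The bail stands upright (the bar is edge-on over the basket, wrist column ~592) and the basket is in its place. Next I lean the tool back 40° around the bar, then grip firmly.

```bash
python3 -m jog '[[[0,1,0,0,0,0,0.85],[0,0,0,-5,0,0,0.85],[0,0,0,-7,0,0,0.85],[0,0,0,-7,0,0,0.85],[0,0,0,-7,0,0,0.85],[0,0,0,-7,0,0,0.85],[0,0,0,-7,0,0,0.85],[0,0,0,0,0,0,0.85],[0,0,0,0,0,0,0.85]]]'
python3 - <<'E'
from h import *
plan([592.3,-208.1,162],14.9,40,1);print(np.round(robot.read_state()["joint_positions"],2))
E
```

```text
time: 9.75
tool_pos: [594.0, -204.8, 161.8]
tool_rot: [1.626, 2.125, 0.709]
wrist_force: [0.7, 0.7, -0.4]
grip_width: 13.3
gripper_force: 0.0
n 1 turn/row [-3.55 -0.76 -0.02] first shift [-2.8 -1.9 -1.7] last [-2.8 -1.8 -1.7]
[ 1.01  0.45 -0.69  2.06 -0.5   0.27  1.15]
```

```bash
python3 -m jog '[[[-3,-1,-1,0,0,0,0.85],[0,0,0,0,0,0,0.85],[0,0,0,0,0,0,1],[0,0,0,0,0,0,1],[0,0,0,0,0,0,1],[0,0,0,0,0,0,1]]]'
python3 - <<'E'
from h import *
plan([592.3,-208.1,162],14.9,40,1);s=robot.read_state();print(np.round(s["joint_positions"],2))
T=R.from_rotvec(s["tool_rot"]);p=s["tool_pos"]
for n in("side","scene"):
    a=cam(n);Q=T.inv().apply((a[2]-p).reshape(-1,3))
    for z0 in(-60,-80,-100,-125,-150,-180,-210):
        q=Q[(abs(Q[:,2]-z0)<12)&(abs(Q[:,0])<130)&(abs(Q[:,1])<160)]
        if len(q)>3:print(n,z0,len(q),np.percentile(q,[2,98],axis=0)[:,:2].round().tolist())
E
```

```text
time: 10.35
tool_pos: [593.1, -207.3, 162.2]
tool_rot: [1.624, 2.125, 0.71]
wrist_force: [-0.3, 1.2, 0.7]
grip_width: 6.7
gripper_force: 30.0
n 1 turn/row [-3.51 -0.78  0.04] first shift [-0.5 -0.9 -0.5] last [-0.6 -0.9 -0.5]
[ 1.01  0.45 -0.69  2.05 -0.5   0.27  1.16]
side -60 92 [[-40.0, -82.0], [-20.0, 75.0]]
side -80 308 [[-39.0, -94.0], [32.0, 92.0]]
side -100 365 [[-37.0, -94.0], [33.0, 91.0]]
side -125 4 [[-30.0, -50.0], [-1.0, -23.0]]
side -150 123 [[-39.0, -51.0], [20.0, 28.0]]
side -180 24 [[-38.0, -34.0], [-13.0, 29.0]]
side -210 35 [[-37.0, -30.0], [-16.0, 34.0]]
scene -60 162 [[-37.0, -61.0], [37.0, 94.0]]
scene -80 179 [[-36.0, -79.0], [37.0, 101.0]]
scene -100 110 [[-35.0, -7.0], [30.0, 100.0]]
scene -125 97 [[-21.0, -37.0], [23.0, 22.0]]
scene -150 150 [[-36.0, -29.0], [36.0, 43.0]]
scene -180 141 [[-33.0, 8.0], [34.0, 41.0]]
scene -210 137 [[-32.0, 5.0], [34.0, 44.0]]
```

The basket is gripped at 30 N. From depth, the gripper body reaches ±95 mm along tool y between 51 and about 112 mm behind the grasp point, so a lean nearer 48–50° clears the shelf better. I lift straight up.

```bash
python3 -m jog '[[[0,1.2,-1.6,0,0,0,1],[0,3,-4,0,0,0,1],[0,6,-8,0,0,0,1],[0,8,-11,0,0,0,1],[0,8,-11,0,0,0,1],[0,8,-11,0,0,0,1],[0,8,-11,0,0,0,1],[0,8,-11,0,0,0,1],[0,8,-11,0,0,0,1],[0,5,-7,0,0,0,1]]]'
python3 -m jog '[[[0,2,-3,-2,-0.4,0,1],[0,0,0,-4,-0.4,0,1],[0,0,0,-4,0,0,1],[0,0,0,-3,0,0,1],[0,0,0,0,0,0,1]]]'
python3 - <<'E'
from h import *
plan([592.3,-208.1,272],14.9,48,1);s=robot.read_state();print(np.round(s["joint_positions"],2))
a=cam("side");save("s5",cv2.resize(a[0][150:300,240:440],(800,600),interpolation=2))
E
```

```text
time: 11.45
tool_pos: [592.2, -209.0, 270.2]
tool_rot: [1.624, 2.125, 0.708]
wrist_force: [-0.1, -0.1, -5.5]
grip_width: 6.7
gripper_force: 30.0
time: 11.95
tool_pos: [590.3, -210.7, 270.8]
tool_rot: [1.51, 1.953, 0.9]
wrist_force: [0.5, 0.1, -7.3]
grip_width: 7.1
gripper_force: 30.0
n 1 turn/row [ 1.38  0.08 -0.28] first shift [2.  2.6 1.2] last [2.  2.6 1.2]
[ 1.37  0.37 -1.    2.07 -0.9   0.32  1.55]
```

View pics/s5.png

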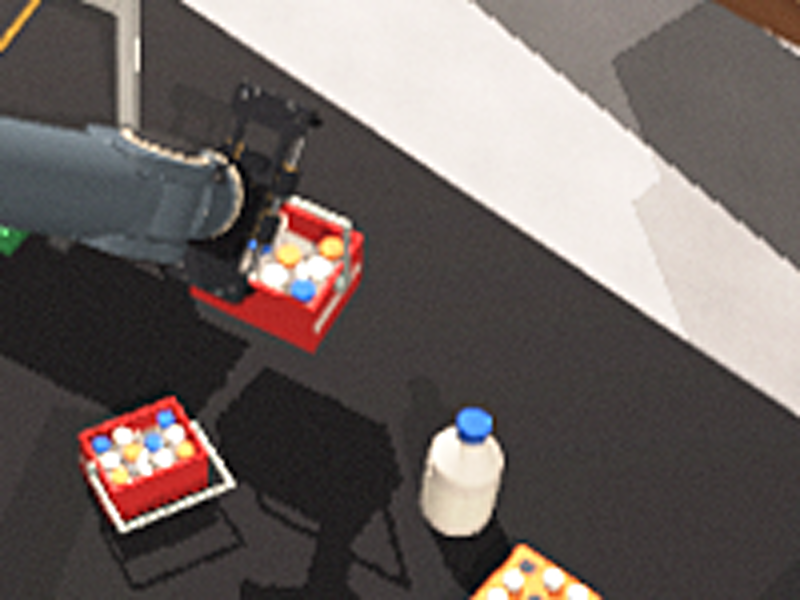

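The side view shows the basket off the bench and level under the gripper at (310,270), with the other basket, bottle and racks untouched. I carry it sideways to a point in front of the prongs.

```bash
python3 -m jog '[[[3,0,0,0,0,0,1],[7,0,0,0,0,0,1],[11,0.5,0.5,0,0,0,1],[15,0.5,0.5,0,0,0,1],[19,0.6,0.6,0,0,0,1],[22,0.6,0.6,0,0,0,1],[22,0.6,0.6,0,0,0,1],[22,0.6,0.6,0,0,0,1],[22,0.6,0.6,0,0,0,1],[22,0.6,0.6,0,0,0,1]]]'
python3 - <<'E'
from h import *
plan([502,188.8,270],14.3,48,10);s=robot.read_state();print(np.round(s["joint_positions"],2))
E
```

```text
time: 13.0
tool_pos: [554.1, -51.0, 288.3]
tool_rot: [1.51, 1.984, 0.894]
wrist_force: [0.1, -0.7, -5.4]
grip_width: 7.2
gripper_force: 30.0
n 10 turn/row [ 0.02 -0.13  0.06] first shift [24.5 -0.5  2.4] last [24.5 -0.8  1.9]
[ 1.48  0.18 -1.35  2.23 -1.04  0.21  1.43]
```

The joints have drifted to their limits (q3, q5, q6) in an elbow-out posture. Before going on, I'll fit a simple 7-joint model to the recorded poses to find a reachable lean and posture at the rack.

```bash
cat > k.py <<'E'
import numpy as np, itertools
from scipy.optimize import least_squares
from scipy.spatial.transform import Rotation as R
from workcell import robot
s=robot.read_state()
D=[([1.101,.469,-.049,1.532,.024,1.141,-.082],[288,-610.5,241.6],[-3.06395,-.68653,.0007]),
([.15,1.0,-.12,.93,.28,1.78,.29],[734.5,-170.4,124.3],[-1.649,-2.145,.652]),
([1.01,.45,-.69,2.06,-.5,.27,1.15],[594,-204.8,161.8],[1.626,2.125,.709]),
([1.37,.37,-1.0,2.07,-.9,.32,1.55],[590.3,-210.7,270.8],[1.51,1.953,.9]),
(list(s["joint_positions"]),list(s["tool_pos"]),list(s["tool_rot"]))]
def fk(q,L,sg):
    # L: h,a,b,c,e1,e2 (elbow offsets), e3 wrist offset
    h,a,b,c,e1,e2,e3,t7=L
    Z=lambda t:R.from_euler("z",t);Y=lambda t:R.from_euler("y",t)
    A=Z(sg[0]*q[0])*Y(q[1])*Z(sg[1]*q[2]);p=np.array([0,0,h])+(Z(sg[0]*q[0])*Y(q[1])).apply([0,0,a])+A.apply([e1,0,0])
    B=A*Y(q[3]);p=p+B.apply([e2,0,b]);C=B*Z(sg[2]*q[4])*Y(q[5]);p=p+C.apply([e3,0,c])
    return p,C*Z(sg[3]*q[6]+t7)
def res(L,sg):
    o=[]
    for q,p,r in D:
        P,O=fk(q,L,sg);o+=list(P-p)+list((R.from_rotvec(r).inv()*O).as_rotvec()*200)
    return np.array(o)
def fit():
    best=None
    for sg in itertools.product((1,-1),repeat=4):
        for t7 in (0,1.57,3.14,-1.57):
            f=least_squares(res,[300,400,400,250,0,0,0,t7],args=(sg,))
            if best is None or f.cost<best[0].cost:best=(f,sg)
    return best
lo=np.array([-2.59,-.33,-1.39,.1,-1.04,.21,-2.66]);hi=np.array([2.59,1.99,1.29,2.45,4.18,1.99,2.66])
def goal(yaw,lean):
    c,q=np.cos(np.radians(yaw)),np.sin(np.radians(yaw));X=np.array([-q,c,0]);Y=np.array([c,q,0])
    l=np.radians(lean);Z=np.array([0,0,-1])*np.cos(l)+Y*np.sin(l);return R.from_matrix(np.stack([X,np.cross(Z,X),Z],1))
def ik(p,G,L,sg,q0,w=0):
    m=.02
    f=lambda q:np.r_[fk(q,L,sg)[0]-p,(fk(q,L,sg)[1].inv()*G).as_rotvec()*200,w*(q-q0)]
    return least_squares(f,np.clip(q0,lo+.03,hi-.03),bounds=(lo+m,hi-m))
E
python3 - <<'E'
from k import *
f,sg=fit();print(f.cost,sg,f.x.round(2),abs(f.fun).max())
np.savez("kin",L=f.x,sg=sg)
rng=np.random.default_rng(0)
u=np.array([np.cos(np.radians(14.3)),np.sin(np.radians(14.3)),0])
for x,z in((-50,262),(-28,254),(0,233)):
    for lean in(35,40,45,50):
        p=np.array([550.5,201.1,z])+x*u;S=[]
        for _ in range(15):
            r=ik(p,goal(14.3,lean),f.x,sg,rng.uniform(lo,hi));
            if r.cost<.5:S.append(r.x)
        S=np.array(S).reshape(-1,7);q=S[np.argmin(abs(S[:,2]))].round(2) if len(S) else None
        q2=S[np.argmin(abs(S-np.array(D[-1][0])).max(1))].round(2) if len(S) else None
        print(x,z,lean,len(S),q,q2)
E
```

```text
1231.3862918837463 (-1, -1, -1, -1) [172.43 636.27 456.68 362.07 -92.71  -9.24 -32.81   1.57] 34.255557505514844
-50 262 35 10 [-0.81  0.05  0.42  2.18  0.2   0.31 -0.32] [ 0.32  0.06 -0.76  2.18  0.44  0.34 -0.55]
-50 262 40 12 [ 0.47  0.05 -0.9   2.24  0.69  0.23 -0.79] [ 0.47  0.05 -0.9   2.24  0.69  0.23 -0.79]
-50 262 45 4 [ 0.84  0.1  -1.31  2.27  1.31  0.23 -1.39] [ 0.84  0.1  -1.31  2.27  1.31  0.23 -1.39]
-50 262 50 7 [ 0.81  0.09 -1.28  2.3   1.83  0.23 -1.91] [ 0.87  0.11 -1.37  2.3   1.8   0.27 -1.88]
-28 254 35 10 [-0.4   0.09  0.01  2.16  0.28  0.29 -0.39] [-0.32  0.09 -0.08  2.16  0.32  0.3  -0.43]
-28 254 40 12 [ 0.28  0.11 -0.72  2.21  0.85  0.23 -0.94] [ 0.28  0.11 -0.72  2.21  0.85  0.23 -0.94]
-28 254 45 10 [ 0.51  0.13 -0.98  2.24  1.42  0.23 -1.49] [ 0.51  0.13 -0.98  2.24  1.42  0.23 -1.49]
-28 254 50 5 [ 0.41  0.12 -0.87  2.28  1.95  0.23 -2.02] [ 0.5   0.13 -0.97  2.28  1.91  0.26 -1.99]
0 233 35 9 [-0.38  0.16  0.01  2.15  0.32  0.23 -0.42] [-0.38  0.16  0.01  2.15  0.32  0.23 -0.42]
0 233 40 12 [ 0.18  0.19 -0.63  2.19  1.12  0.23 -1.19] [ 0.18  0.19 -0.63  2.19  1.12  0.23 -1.19]
0 233 45 8 [ 0.24  0.19 -0.69  2.22  1.65  0.23 -1.71] [ 0.63  0.38 -1.36  2.22  1.61  0.59 -1.67]
0 233 50 11 [ 0.02  0.17 -0.45  2.25  2.21  0.23 -2.28] [ 0.44  0.25 -1.01  2.27  1.97  0.4  -2.03]
```

```bash
cat >> h.py <<'E'
import json
def rec():
    s=robot.read_state();open("rec.txt","a").write(json.dumps([list(map(float,s[k])) for k in("joint_positions","tool_pos","tool_rot")])+"\n");print(np.round(s["joint_positions"],2))
E
python3 -c "
from h import *
rec()"
python3 -m jog '[[[0,0,0,3,0,0,1],[0,0,0,6,0,0,1],[0,0,0,6,0,0,1],[0,0,0,6,0,0,1],[0,0,0,3,0,0,1],[0,0,0,0,0,0,1]]]'
python3 -c "
from h import *
rec()"
python3 -m jog '[[[0,0,0,0,-1.1,2.5,1],[0,0,0,0,-2.1,5,1],[0,0,0,0,-2.1,5,1],[0,0,0,0,-2.1,5,1],[0,0,0,0,-1.1,2.5,1],[0,0,0,0,0,0,1]]]'
python3 -c "
from h import *
rec();plan([560,-15,270],-8,25,5)"
```

```text
[ 1.48  0.18 -1.35  2.23 -1.04  0.21  1.43]
time: 13.6
tool_pos: [556.5, -46.3, 289.3]
tool_rot: [1.675, 2.233, 0.597]
wrist_force: [0.5, -0.5, -5.1]
grip_width: 6.8
gripper_force: 30.0
[ 0.89  0.12 -0.82  2.03 -0.21  0.57  0.53]
time: 14.2
tool_pos: [554.2, -47.4, 287.1]
tool_rot: [2.06, 1.851, 0.526]
wrist_force: [-0.1, 0.4, -7.2]
grip_width: 7.0
gripper_force: 30.0
[ 0.71  0.08 -0.72  2.06  0.08  0.53 -0.15]
n 5 turn/row [ 0.61 -0.83  0.19] first shift [ 6.4 -1.3  3.6] last [ 6.6 -1.2  3.2]
```

```bash
python3 -m jog '[[[3,-0.6,2,0,-0.8,0.2,1],[7,-1.3,4,0,-0.8,0.2,1],[9,-1.8,4,0,-0.8,0.2,1],[9,-1.8,4,0,-0.8,0.2,1],[4,-1,2,0,-0.8,0.2,1],[0,0,0,-3,0,0,1],[0,0,0,-4,0,0,1],[0,0,0,-4,0,0,1],[0,0,0,-3,0,0,1],[0,0,0,0,0,0,1]]]'
python3 - <<'E'
from h import *
rec();plan([560,-15,265],-8,45,5)
E
python3 - <<'E'
import json
import k
from k import *
k.D=[tuple(json.loads(l)) for l in open("rec.txt")]+k.D[:1]+k.D[1:4]
f,sg=fit();print(f.cost,sg,f.x.round(2),f.fun.reshape(-1,6).round(0).tolist())
E
```

```text
time: 15.2
tool_pos: [558.7, -17.4, 269.6]
tool_rot: [1.904, 1.65, 0.631]
wrist_force: [-0.3, -0.1, -6.5]
grip_width: 6.7
gripper_force: 30.0
[ 0.44  0.04 -0.59  2.24  0.93  0.26 -1.12]
n 5 turn/row [-0.64  0.01 -0.04] first shift [ 0.5 -0.5  0.8] last [ 0.5 -0.5  0.8]
2935.398533002359 (-1, -1, -1, -1) [109.39 615.02 422.97 301.67 -24.   -58.82   9.05   1.57] [[9.0, 7.0, 3.0, 0.0, 0.0, -1.0], [-11.0, 26.0, -1.0, 0.0, 0.0, -1.0], [-15.0, 28.0, -2.0, 0.0, 0.0, -1.0], [-8.0, 26.0, -0.0, 0.0, 0.0, -1.0], [26.0, 34.0, 3.0, -0.0, 0.0, -1.0], [11.0, 24.0, -1.0, -1.0, -0.0, 0.0], [22.0, -2.0, -3.0, 1.0, 2.0, 2.0], [9.0, -8.0, 1.0, 1.0, 1.0, 0.0]]
```

The wrist now goes the right way (q5 = +0.93). I continue to about 47°.

```bash
python3 -m jog '[[[0,0,0,-2,0,0,1],[0,-1,1,-2,0,0,1],[0,-1,1,-2,0,0,1],[0,0,0,0,0,0,1]]]'
python3 - <<'E'
from h import *
rec();plan([560,-15,265],-8,47,1)
# base rotation rows: target rack frame (-48,0,264)
s=robot.read_state();T=R.from_rotvec(s["tool_rot"]);p=np.array(s["tool_pos"])
u=np.array([np.cos(np.radians(14.3)),np.sin(np.radians(14.3))]);g=np.r_[np.array([550.5,201.1])-48*u,264]
az0,az1=np.arctan2(p[1],p[0]),np.arctan2(g[1],g[0]);r0,r1=np.hypot(*p[:2]),np.hypot(*g[:2]);print(g,r0,r1,np.degrees([az0,az1]))
n=12;dy=(14.3+8)/n
for k in range(n):
    f0,f1=k/n,(k+1)/n;pt=lambda f:np.array([(r0+(r1-r0)*f)*np.cos(az0+(az1-az0)*f),(r0+(r1-r0)*f)*np.sin(az0+(az1-az0)*f),p[2]+(g[2]-p[2])*f])
    Tk=R.from_euler("z",dy*k,degrees=True)*T
    if k in(0,6,11):print(k,Tk.inv().apply(pt(f1)-pt(f0)).round(1),Tk.inv().apply([0,0,dy]).round(2))
E
```

```text
time: 15.6
tool_pos: [560.3, -17.9, 268.1]
tool_rot: [1.837, 1.589, 0.697]
wrist_force: [0.4, 0.3, -5.6]
grip_width: 6.9
gripper_force: 30.0
[ 0.4   0.04 -0.56  2.3   1.56  0.24 -1.76]
n 1 turn/row [ 0.27  0.11 -0.24] first shift [ 2.8 -2.8  1.6] last [ 2.8 -2.8  1.6]
[503.98724489 189.24404739 264.        ] 560.5729774439568 538.3460341514457 [-1.83014353 20.58084189]
0 [17.9 -3.1 -2.8] [ 0.    1.37 -1.26]
6 [17.5 -3.1 -2.8] [ 0.    1.37 -1.26]
11 [17.2 -3.1 -2.8] [ 0.    1.37 -1.26]
```

Lean is 47°. Now a base-centred arc to the front of the prongs.

```bash
python3 -m jog '[[[6,-1,-1,0,0.45,-0.42,1],[12,-2,-2,0,0.9,-0.84,1],[17.5,-3.1,-2.8,0,1.37,-1.26,1],[17.5,-3.1,-2.8,0,1.37,-1.26,1],[17.5,-3.1,-2.8,0,1.37,-1.26,1],[17.5,-3.1,-2.8,0,1.37,-1.26,1],[17.5,-3.1,-2.8,0,1.37,-1.26,1]]]'
python3 - <<'E'
from h import *
rec();plan([504,189.2,264],14.3,47,6)
E
```

```text
time: 16.3
tool_pos: [546.0, 74.4, 270.0]
tool_rot: [1.702, 1.745, 0.76]
wrist_force: [0.9, -40.5, 12.6]
grip_width: 7.2
gripper_force: 30.0
[ 0.31  0.03 -0.65  2.32  1.59  0.26 -1.79]
n 6 turn/row [ 0.14  1.73 -1.39] first shift [19.3 -5.  -4.5] last [20.3 -2.1 -0.8]
```

There is an unexpected 40 N side force, so I stop and look.

Run:
```python
from h import *
a=cam("scene");b=cam("wrist");np.savez("v6",a=a[0],Pa=a[2]);print(robot.read_state()["wrist_force"],robot.read_state()["ft_torque"])
save("s6",np.hstack([cv2.resize(a[0][90:270,200:440],(512,384),interpolation=2),b[0]]),k=.78)
```

```text
[  0.06062426 -24.37876555   4.15058503] [-3.41256581  0.04210654 -3.83309939]
```

View pics/s6.png

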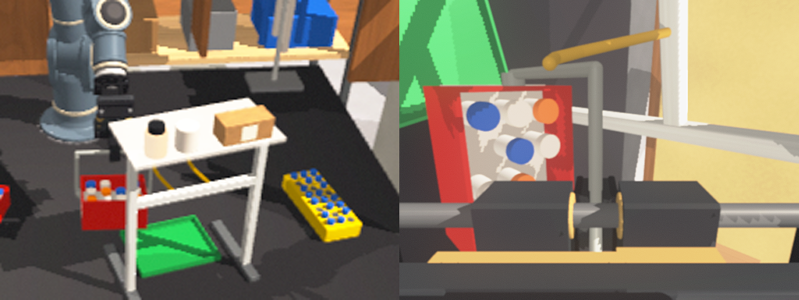

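The picture shows the gripper (115,120) touching the shelf's near left end (110,128), with the basket hanging level. I back off sideways, then measure the shelf and gripper extents in the rack frame.

```bash
python3 -m jog '[[[-8,0,0,0,0,0,1],[-10,0,0,0,0,0,1],[-10,0,0,0,0,0,1],[-8,0,0,0,0,0,1],[0,0,0,0,0,0,1]]]'
python3 - <<'E'
from h import *
c,q=np.cos(np.radians(14.3)),np.sin(np.radians(14.3));M=np.array([[c,q,0],[-q,c,0],[0,0,1]]);o=np.array([550.5,201.1,0])
z=np.load("v1.npz")
for k in "bc":
    Q=((z["P"+k]-o)@M.T).reshape(-1,3);Q=Q[(abs(Q[:,0])<250)&(abs(Q[:,1])<220)]
    for a,b in((355,366),(366,374),(374,382),(382,395)):
        t=Q[(Q[:,2]>a)&(Q[:,2]<b)]
        if len(t)>5:print(k,a,len(t),np.percentile(t,[1,5,95,99],axis=0)[:,:2].round().tolist())
s=robot.read_state();rec();print(s["tool_pos"],M@(np.array(s["tool_pos"])-o))
T=R.from_rotvec(s["tool_rot"]);C=(M@T.as_matrix())
for n in ("scene","side"):
    a=cam(n);Q=T.inv().apply((a[2]-s["tool_pos"]).reshape(-1,3));m=(abs(Q[:,0])<120)&(abs(Q[:,1])<140)&(Q[:,2]<-40)&(Q[:,2]>-220)
    for z0 in range(-60,-220,-25):
        q=Q[m&(abs(Q[:,2]-z0)<12)]
        if len(q)>5:print(n,z0,len(q),np.percentile(q,[2,98],axis=0)[:,:2].round().tolist())
E
```

```text
time: 16.9
tool_pos: [543.9, 59.5, 264.5]
tool_rot: [1.699, 1.779, 0.775]
wrist_force: [-2.0, -1.5, -5.8]
grip_width: 6.6
gripper_force: 30.0
b 366 132 [[21.0, -150.0], [34.0, -149.0], [172.0, 133.0], [174.0, 148.0]]
b 374 1428 [[15.0, -149.0], [20.0, -144.0], [169.0, 130.0], [172.0, 147.0]]
b 382 230 [[114.0, -121.0], [131.0, -118.0], [164.0, 112.0], [166.0, 122.0]]
c 366 101 [[30.0, -26.0], [42.0, -13.0], [151.0, 147.0], [167.0, 149.0]]
c 374 385 [[21.0, -50.0], [37.0, -15.0], [146.0, 141.0], [163.0, 147.0]]
c 382 98 [[37.0, -63.0], [72.0, -56.0], [142.0, 114.0], [157.0, 121.0]]
[ 0.84  0.07 -1.12  2.31  1.66  0.21 -1.77]
[543.93394722  59.54743048 264.545496  ] [ -41.32595335 -135.54485813  264.545496  ]
scene -60 285 [[-36.0, -82.0], [100.0, 105.0]]
scene -85 142 [[-35.0, -71.0], [36.0, 101.0]]
scene -110 24 [[-20.0, 11.0], [23.0, 24.0]]
scene -135 146 [[-35.0, -42.0], [38.0, 24.0]]
scene -160 142 [[-36.0, -4.0], [34.0, 41.0]]
scene -185 145 [[-34.0, 5.0], [34.0, 41.0]]
scene -210 108 [[-32.0, 10.0], [32.0, 40.0]]
side -60 161 [[-41.0, -82.0], [110.0, 110.0]]
side -85 458 [[-39.0, -94.0], [33.0, 92.0]]
side -110 85 [[-32.0, -83.0], [10.0, 86.0]]
side -135 32 [[-40.0, -52.0], [7.0, 15.0]]
side -160 130 [[-39.0, -49.0], [13.0, 34.0]]
side -185 70 [[-38.0, -33.0], [-3.0, 35.0]]
side -210 77 [[-38.0, -30.0], [3.0, 34.0]]
```

```bash
cat >> h.py <<'E'
yr=14.3;cr,sr=np.cos(np.radians(yr)),np.sin(np.radians(yr));M=np.array([[cr,sr,0],[-sr,cr,0],[0,0,1]]);O=np.array([550.5,201.1,0])
def rp(x,y,z,lean,n):
    s=robot.read_state();C=M@R.from_rotvec(s["tool_rot"]).as_matrix()
    print("rack pos",(M@(np.array(s["tool_pos"])-O)).round(1),"yaw err",np.degrees(np.arctan2(-C[0,0],C[1,0])).round(1),"roll",np.degrees(np.arcsin(C[2,0])).round(1),"lean",np.degrees(np.arctan2(C[0,2],-C[2,2])).round(1),"f",np.round(s["wrist_force"],1))
    rec();plan(M.T@np.array([x,y,z])+O,yr,lean,n)
E
python3 -c "
from h import *
rp(-58,-140,254,47,8)"
```

```text
rack pos [ -40.9 -134.2  264.6] yaw err -11.6 roll -0.1 lean 46.6 f [-0.7  0.3 -5.9]
[ 0.83  0.07 -1.11  2.31  1.66  0.21 -1.77]
n 8 turn/row [ 0.03  1.07 -0.97] first shift [-1.1 -2.3 -0.5] last [-0.7 -2.4 -0.7]
```

```bash
python3 -m jog '[[[-1,-2,-0.5,0,0.5,-0.5,1],[-1,-3,-1,0,1.07,-0.97,1],[-1,-3,-1,0,1.07,-0.97,1],[-1,-3,-1,0,1.07,-0.97,1],[-1,-3,0,0,1.07,-0.97,1],[-1,-2,0,0,1.07,-0.97,1],[-1,-2,0,0,1.07,-0.97,1],[0,0,0,0,1.07,-0.97,1],[0,0,0,0,0.5,-0.5,1],[0,0,0,0,0,0,1]]]'
python3 -c "
from h import *
rp(-58,-140,254,47,8)"
```

```text
time: 18.0
tool_pos: [541.2, 60.1, 238.9]
tool_rot: [1.532, 1.967, 0.857]
wrist_force: [-0.2, 0.3, -5.7]
grip_width: 7.1
gripper_force: 30.0
rack pos [ -43.8 -134.4  238.9] yaw err -0.3 roll -0.4 lean 47.4 f [-0.2  0.3 -5.7]
[ 1.12  0.27 -1.38  2.34  2.04  0.21 -1.85]
n 8 turn/row [0.05 0.06 0.01] first shift [-0.7  0.2 -2.6] last [-0.7  0.2 -2.6]
```

The arm is at its q3/q6 limits here. With more poses recorded I'll refit the kinematic model with free offsets and search waypoints.

```bash
cat > k2.py <<'E'
import json
import k
from k import *
rec=[tuple(json.loads(l)) for l in open("rec.txt")]
def frames(q):
    Z=lambda t:R.from_euler("z",t);Y=lambda t:R.from_euler("y",t)
    F=[R.identity()]
    for i,t in enumerate(q):F.append(F[-1]*(Z(-t) if i%2==0 else Y(t)))
    return F
# p = b0 + sum F_i v_i , linear in v
def lin(q): return np.hstack([f.as_matrix() for f in frames(q)[:7]])
D=rec+[(k.D[0])]+[(d) for d in k.D[1:4]]
wt=[1]*len(rec)+[.5]+[.3]*3
A=np.vstack([w*lin(d[0]) for w,d in zip(wt,D)]);b=np.hstack([w*np.array(d[1]) for w,d in zip(wt,D)])
v=np.linalg.solve(A.T@A+.02**2*len(A)*np.eye(21),A.T@b)
def fk(q,L=None,sg=None): return R.identity().apply(lin(q)@v),frames(q)[7]*R.from_euler("z",np.pi/2)
k.fk=fk
if __name__=="__main__":
    print(v.reshape(7,3).round());print([(np.array(fk(d[0])[0]-d[1]).round(1).tolist(),np.degrees((R.from_rotvec(d[2]).inv()*fk(d[0])[1]).magnitude()).round(1)) for d in D])
    c,s=np.cos(np.radians(14.3)),np.sin(np.radians(14.3))
    q0=np.array(rec[-1][0]);rng=np.random.default_rng(1)
    for x,y,z,e in((-58,-135,254,0),(-58,-135,254,-12),(-50,-70,254,0),(-50,0,254,0),(-28,0,255,0),(0,0,233,0)):
        p=np.array([550.5+c*x-s*y,201.1+s*x+c*y,z])
        for lean in(38,42,46,50):
            S=[]
            for _ in range(10):
                r=ik(p,goal(14.3+e,lean),None,None,rng.uniform(lo,hi))
                if r.cost<.5:S.append(r.x)
            S=np.array(S).reshape(-1,7)
            print(x,y,e,lean,len(S),S[np.argmin(abs(S[:,2]))].round(2) if len(S) else "")
E
python3 k2.py
```

```text
[[  30.  -11.   96.]
 [  11.  -23.   96.]
 [ -26.  -23.  183.]
 [ 103.   -2.  183.]
 [-103.   -2.  194.]
 [  53.    2.  194.]
 [ -27.    2.  133.]]
[([-3.6, 2.6, 2.4], np.float64(0.0)), ([2.1, -11.8, 3.9], np.float64(0.0)), ([1.9, 1.6, 4.0], np.float64(0.0)), ([-5.3, 1.7, -4.0], np.float64(0.0)), ([1.7, -1.6, -4.2], np.float64(0.0)), ([1.7, -0.4, -4.4], np.float64(0.0)), ([-1.7, 2.6, -1.3], np.float64(0.0)), ([-1.8, 2.3, -1.4], np.float64(0.0)), ([8.0, -1.4, 6.6], np.float64(0.0)), ([14.8, 14.9, -5.9], np.float64(0.1)), ([-23.0, 13.6, -11.1], np.float64(0.3)), ([-27.2, -1.4, 1.6], np.float64(0.9)), ([-29.2, -4.3, -8.2], np.float64(0.4))]
-58 -135 0 38 5 [ 1.15  0.19 -1.36  2.23  0.53  0.23 -0.37]
-58 -135 0 42 0 
-58 -135 0 46 0 
-58 -135 0 50 0 
-58 -135 -12 38 4 [ 0.54  0.04 -0.79  2.26  0.64  0.25 -0.78]
-58 -135 -12 42 7 [-0.51 -0.09  0.17  2.43  1.18  0.23 -1.38]
-58 -135 -12 46 0 
-58 -135 -12 50 0 
-50 -70 0 38 4 [ 0.57  0.07 -0.93  2.23  0.52  0.23 -0.55]
-50 -70 0 42 0 
-50 -70 0 46 0 
-50 -70 0 50 0 
-50 0 0 38 4 [ 0.67  0.15 -1.21  2.22  0.97  0.35 -1.09]
-50 0 0 42 5 [-0.88 -0.08  0.27  2.42  1.21  0.28 -1.46]
-50 0 0 46 5 [-0.6  -0.05 -0.02  2.43  1.58  0.26 -1.84]
-50 0 0 50 6 [ 0.01 -0.01 -0.59  2.41  1.98  0.27 -2.21]
-28 0 0 38 6 [-0.19  0.07 -0.36  2.21  0.74  0.31 -0.94]
-28 0 0 42 8 [-0.66  0.01  0.07  2.31  1.09  0.25 -1.33]
-28 0 0 46 6 [-0.49  0.01 -0.1   2.35  1.53  0.25 -1.77]
-28 0 0 50 6 [-0.66 -0.02  0.06  2.43  1.93  0.29 -2.17]
0 0 0 38 6 [ 0.2   0.24 -0.77  2.12  1.07  0.37 -1.19]
0 0 0 42 3 [-0.19  0.15 -0.38  2.2   1.27  0.27 -1.46]
0 0 0 46 7 [-0.47  0.11 -0.1   2.3   1.74  0.25 -1.97]
0 0 0 50 6 [-0.21  0.12 -0.37  2.32  2.04  0.31 -2.24]
```

```bash
python3 -m jog '[[[-1,1,-1,0,-0.5,0.5,1],[-1,1,-2,0.5,-1.07,0.97,1],[-1,1,-2,0.5,-1.07,0.97,1],[-1,1,-2,0.5,-1.07,0.97,1],[-1,0,-3,0.5,-1.07,0.97,1],[0,0,-3,0.5,-1.07,0.97,1],[0,0,-3,0.5,-1.07,0.97,1],[0,0,-2,0.5,-1.07,0.97,1],[0,0,-1,0,-0.5,0.5,1],[0,0,0,0,0,0,1]]]'
python3 -c "
from h import *
rp(-52,-125,252,44,8)"
```

```text
time: 19.0
tool_pos: [531.2, 53.6, 255.6]
tool_rot: [1.727, 1.813, 0.719]
wrist_force: [-0.4, -0.6, -6.9]
grip_width: 7.0
gripper_force: 30.0
rack pos [ -55.1 -138.2  255.6] yaw err -11.9 roll -0.9 lean 43.4 f [-0.4 -0.6 -6.9]
[ 1.06  0.1  -1.34  2.31  1.4   0.25 -1.49]
n 8 turn/row [ 0.    1.11 -0.99] first shift [ 1.7 -0.3  0.3] last [ 1.7 -0.   0.6]
```

I'll retreat clear of the shelf's end, unlean and lean again so that the elbow recovers.

```bash
python3 -m jog '[[[-5,0,0,0,0,0,1],[-10,0,0,0,0,0,1],[-15,0,0,0,0,0,1],[-15,0,0,0,0,0,1],[-10,0,0,0,0,0,1],[-5,0,0,3,0,0,1],[0,0,0,5,0,0,1],[0,0,0,5,0,0,1],[0,0,0,5,0,0,1],[0,0,0,2,0,0,1]]]'
python3 -c "
from h import *
rp(-52,-190,252,24,8)"
```

```text
time: 20.0
tool_pos: [542.0, -8.2, 252.3]
tool_rot: [1.9, 1.963, 0.477]
wrist_force: [0.2, 0.2, -6.4]
grip_width: 6.7
gripper_force: 30.0
rack pos [ -59.9 -200.7  252.3] yaw err -12.8 roll -1.6 lean 28.0 f [ 0.2  0.2 -6.4]
[ 1.11  0.24 -1.33  2.12  0.66  0.54 -0.62]
n 8 turn/row [ 0.58  0.89 -1.35] first shift [1.5 0.6 0.3] last [1.3 0.9 0.4]
```

```bash
cat > sim.py <<'E'
from k2 import *
def jac(q):
    p,O=fk(q);J=np.zeros((6,7))
    for i in range(7):
        d=q.copy();d[i]+=1e-4;p2,O2=fk(d);J[:3,i]=(p2-p)/1e-4/300;J[3:,i]=(O2*O.inv()).as_rotvec()/1e-4
    return J
def go(q,moves):
    """moves: list of (n, shift world-yaw-free tool mm, turn tool deg, world yaw deg) totals"""
    p,O=fk(q)
    for n,sh,tu,yw in moves:
        for _ in range(n):
            p=p+O.apply(np.array(sh)/n);O=R.from_euler("z",yw/n,degrees=True)*O*R.from_rotvec(np.radians(tu)/n)
            for _ in range(3):
                P,Q=fk(q);e=np.r_[(p-P)/300,(O*Q.inv()).as_rotvec()];J=jac(q)
                free=np.ones(7,bool)
                for _ in range(3):
                    Jf=J*free;dq=Jf.T@np.linalg.solve(Jf@Jf.T+1e-4*np.eye(6),e)
                    bad=((q+dq<lo)|(q+dq>hi))&free
                    if not bad.any():break
                    free&=~bad
                q=np.clip(q+dq,lo,hi)
    return q,np.r_[p-fk(q)[0]].round(0)
if __name__=="__main__":
    Q=[np.array(r[0]) for r in rec]
    print("hist unlean",go(Q[0],[(5,[0]*3,[24,0,0],0)])[0].round(2),Q[1].round(2))
    print("hist yaw",go(Q[1],[(5,[0]*3,[0,0,0],-22)])[0].round(2),Q[2].round(2))
    print("hist lean",go(Q[2],[(5,[32,-6,16],[0,-4,1],0),(5,[0]*3,[-14,0,0],0)])[0].round(2),Q[3].round(2))
    print("hist last",go(Q[-2],[(6,[-60,0,0],[0,0,0],0),(5,[0,0,0],[20,0,0],0)])[0].round(2),Q[-1].round(2))
    q=Q[-1];z=[0]*3
    for y in(-60,-40,-20,20,40):
        for l in(0,15,30,45):
            a,_=go(q,[(8,z,z,y)]);b,_=go(a,[(8,z,[l,0,0],0)]);c,_=go(b,[(8,z,z,-y)]);d,e=go(c,[(10,z,[-l-17,0,0],0)])
            print(y,l,[round(t[2],2) for t in(a,b,c,d)],d.round(2),e)
E
python3 sim.py
```

```text
hist unlean [ 0.85  0.11 -0.8   2.01 -0.1   0.66  0.4 ] [ 0.89  0.12 -0.82  2.03 -0.21  0.57  0.53]
hist yaw [ 0.69  0.07 -0.69  2.06  0.15  0.52 -0.2 ] [ 0.71  0.08 -0.72  2.06  0.08  0.53 -0.15]
hist lean [ 0.44  0.04 -0.59  2.22  0.9   0.27 -1.09] [ 0.44  0.04 -0.59  2.24  0.93  0.26 -1.12]
hist last [ 1.16  0.26 -1.36  2.1   0.56  0.62 -0.5 ] [ 1.11  0.24 -1.33  2.12  0.66  0.54 -0.62]
-60 0 [np.float64(-1.0), np.float64(-1.0), np.float64(-1.28), np.float64(-1.37)] [ 1.21  0.13 -1.37  2.31  1.61  0.21 -1.59] [ 0. -0. -0.]
-60 15 [np.float64(-1.0), np.float64(-1.06), np.float64(-1.36), np.float64(-1.38)] [ 1.22  0.14 -1.38  2.31  1.61  0.21 -1.59] [ 0. -0.  0.]
-60 30 [np.float64(-1.0), np.float64(-1.11), np.float64(-1.34), np.float64(-1.17)] [ 0.98  0.11 -1.17  2.3   1.55  0.23 -1.57] [-6. -3.  3.]
-60 45 [np.float64(-1.0), np.float64(-1.14), np.float64(-1.3), np.float64(-1.23)] [ 1.03  0.14 -1.23  2.29  1.54  0.27 -1.55] [-9. -4.  4.]
-40 0 [np.float64(-1.07), np.float64(-1.07), np.float64(-1.3), np.float64(-1.38)] [ 1.21  0.14 -1.38  2.31  1.61  0.21 -1.59] [ 0. -0. -0.]
-40 15
[... 1417 characters left out ...]
5 [np.float64(-1.38), np.float64(-1.11), np.float64(-1.05), np.float64(-1.0)] [ 0.8   0.09 -1.    2.29  1.45  0.23 -1.5 ] [-8. -6.  2.]
40 0 [np.float64(-1.37), np.float64(-1.37), np.float64(-0.93), np.float64(-1.39)] [ 1.22  0.14 -1.39  2.31  1.61  0.21 -1.59] [-0. -0. -0.]
40 15 [np.float64(-1.37), np.float64(-1.22), np.float64(-0.98), np.float64(-0.86)] [ 0.66  0.06 -0.86  2.29  1.43  0.23 -1.5 ] [-7. -7.  2.]
40 30 [np.float64(-1.37), np.float64(-1.1), np.float64(-0.95), np.float64(-0.91)] [ 0.72  0.08 -0.91  2.21  0.89  0.3  -0.94] [-11.   1. -11.]
40 45 [np.float64(-1.37), np.float64(-1.01), np.float64(-0.89), np.float64(-0.83)] [ 0.63  0.06 -0.83  2.29  1.38  0.22 -1.46] [-7. -7.  1.]
```

The simulated jog reproduces the recorded joint history well, so I'll use it to choose waypoints for the whole remaining path.

```bash
cat > sim2.py <<'E'
from sim import *
c,s=np.cos(np.radians(14.3)),np.sin(np.radians(14.3))
def pose(O):
    C=O.as_matrix();Zx=C[:,2];y=np.degrees(np.arctan2(-C[0,0],C[1,0]));return y,np.degrees(np.arctan2(np.hypot(*Zx[:2]),-Zx[2]))
def step(q,p,O,n,st):
    for i in range(n):pass
def to(q,g,n,st,arc=False):
    """g=(x,y,z world,yaw,lean)"""
    p0,O0=st["p"],st["g"];
    for i in range(1,n+1):
        f=i/n
        a=np.array(p0);b=np.array(g[:3])
        if arc:
            A=np.arctan2(a[1],a[0]);B=np.arctan2(b[1],b[0]);r=np.hypot(*a[:2])*(1-f)+np.hypot(*b[:2])*f;t=A+(B-A)*f;p=np.array([r*np.cos(t),r*np.sin(t),a[2]*(1-f)+b[2]*f])
        else:p=a+(b-a)*f
        O=goal(O0[0]+(g[3]-O0[0])*f,O0[1]+(g[4]-O0[1])*f)
        for _ in range(3):
            P,Q=fk(q);e=np.r_[(p-P)/300,(O*Q.inv()).as_rotvec()];J=jac(q);free=np.ones(7,bool)
            for _ in range(3):
                Jf=J*free;dq=Jf.T@np.linalg.solve(Jf@Jf.T+1e-4*np.eye(6),e);bad=((q+dq<lo)|(q+dq>hi))&free
                if not bad.any():break
                free&=~bad
            q=np.clip(q+dq,lo,hi)
        st["err"]=max(st["err"],np.linalg.norm(p-fk(q)[0])+200*np.linalg.norm((O*fk(q)[1].inv()).as_rotvec()))
    st["p"],st["g"]=np.array(g[:3]),(g[3],g[4]);return q
rk=lambda x,y,z:np.array([550.5+c*x-s*y,201.1+s*x+c*y,z])
def start():
    q=np.array(rec[-1][0]);p,O=fk(q);return q,dict(p=p,g=pose(O),err=0)
if __name__=="__main__":
    q,st=start();print(st)
    for y1 in(35,55):
      for l in(15,0):
        for y2 in(-5,-20):
          for lf in(42,46,50):
            for x0,z0 in((-50,256),):
                q,st=start();st["err"]=0;p=st["p"];E=[];H=[]
                W=[(*p,y1,28),(*p,y1,l),(*p,y2,l),(*p,y2,lf)]
                for w in W:q=to(q,w,6,st);E.append(round(st["err"]));st["err"]=0;H.append(round(float(q[2]),2))
                g=rk(x0,0,z0);q=to(q,(*g,14.3,lf),10,st,True);E.append(round(st["err"]));st["err"]=0
                for a in(rk(-28,0,256),rk(0,0,233)):q=to(q,(*a,14.3,lf),5,st);E.append(round(st["err"]));st["err"]=0
                print(y1,l,y2,lf,E,H,q.round(2))
E
python3 sim2.py
```

```text
{'p': array([542.97031448,   4.68010754, 259.08243213]), 'g': (np.float64(1.4788738505514087), np.float64(28.86583375448441)), 'err': 0}
35 15 -5 42 [0, 0, 0, 0, 0, 0, 0] [-1.38, -1.25, -1.0, -0.81] [ 0.31  0.25 -0.91  2.18  1.41  0.37 -1.52]
35 15 -5 46 [0, 0, 0, 1, 0, 0, 0] [-1.38, -1.25, -1.0, -0.82] [ 0.38  0.25 -0.99  2.23  1.7   0.39 -1.79]
35 15 -5 50 [0, 0, 0, 0, 0, 0, 0] [-1.38, -1.25, -1.0, -0.83] [ 0.39  0.24 -0.99  2.28  1.95  0.42 -2.04]
35 15 -20 42 [0, 0, 0, 0, 0, 0, 0] [-1.38, -1.25, -0.93, -0.81] [ 0.3   0.24 -0.9   2.18  1.41  0.37 -1.52]
35 15 -20 46 [0, 0, 0, 0, 0, 0, 0] [-1.38, -1.25, -0.93, -0.79] [ 0.33  0.24 -0.93  2.23  1.7   0.37 -1.8 ]
35 15 -20 50 [0, 0, 0, 0, 0, 0, 0] [-1.38, -1.25, -0.93, -0.79] [ 0.32  0.22 -0.91  2.28  1.97  0.4  -2.08]
35 0 -5 42 [0, 0, 0, 0, 0, 0, 0] [-1.38, -1.14, -0.98, -0.8] [ 0.3   0.24 -0.9   2.18  1.41  0.37 -1.52]
35 0 -5 46 [0, 0, 0, 17, 0, 0, 0] [-1.38, -1.14, -0.98, -0.87] [ 0.41  0.26 -1.02  2.23  1.7   0.4  -1.78]
35 0 -5 50 [0, 0, 0, 0, 0, 0, 0] [-1.38, -1.14, -0.98, -0.79] [ 0.36  0.23 -0.96  2.28  1.96  0.41 -2.06]
35 
[... 899 characters left out ...]
1.23, -0.82, -0.71] [ 0.26  0.2  -0.84  2.28  1.98  0.38 -2.1 ]
55 0 -5 42 [0, 0, 0, 0, 0, 0, 0] [-1.36, -1.09, -0.87, -0.72] [ 0.24  0.23 -0.83  2.18  1.39  0.35 -1.51]
55 0 -5 46 [0, 0, 0, 33, 2, 0, 0] [-1.36, -1.09, -0.87, -0.78] [ 0.32  0.23 -0.91  2.23  1.7   0.37 -1.81]
55 0 -5 50 [0, 0, 0, 0, 0, 0, 0] [-1.36, -1.09, -0.87, -0.7] [ 0.29  0.21 -0.88  2.28  1.97  0.39 -2.09]
55 0 -20 42 [0, 0, 0, 0, 0, 0, 0] [-1.36, -1.09, -0.82, -0.71] [ 0.22  0.22 -0.81  2.19  1.39  0.35 -1.51]
55 0 -20 46 [0, 0, 0, 0, 0, 0, 0] [-1.36, -1.09, -0.82, -0.7] [ 0.25  0.21 -0.84  2.24  1.7   0.35 -1.82]
55 0 -20 50 [0, 0, 0, 0, 0, 0, 0] [-1.36, -1.09, -0.82, -0.7] [ 0.24  0.2  -0.83  2.28  1.98  0.38 -2.11]
```

```bash
python3 -m jog '[[[0,0,0,0,1.2,-2.2,1],[0,0,0,0,2.4,-4.4,1],[0,0,0,0,2.4,-4.4,1],[0,0,0,0,2.4,-4.4,1],[0,0,0,0,2.4,-4.4,1],[0,0,0,0,2.4,-4.4,1],[0,0,0,0,2.4,-4.4,1],[0,0,0,0,1.2,-2.2,1]]]'
python3 -m jog '[[[0,0,0,2,0,0,1],[0,0,0,4,0,0,1],[0,0,0,4,0,0,1],[0,0,0,3,0,0,1],[0,0,0,0,0,0,1]]]'
python3 -c "
from h import *
rp(-59.9,-200.7,256,15,1)"
python3 -m jog '[[[0,0,0,0,-0.7,2.6,1],[0,0,0,0,-1.4,5.3,1],[0,0,0,0,-1.4,5.3,1],[0,0,0,0,-1.4,5.3,1],[0,0,0,0,-1.4,5.3,1],[0,0,0,0,-1.4,5.3,1],[0,0,0,0,-1.4,5.3,1],[0,0,0,0,-1.4,5.3,1],[0,0,0,0,-1.4,5.3,1],[0,0,0,0,-1.4,5.3,1]]]'
python3 -m jog '[[[0,0,0,0,-0.7,2.6,1],[0,0,0,0,0,0,1]]]'
python3 -c "
from h import *
rp(-59.9,-200.7,256,15,1)"
```

```text
time: 20.8
tool_pos: [541.1, -9.7, 251.1]
tool_rot: [1.265, 2.54, 0.613]
wrist_force: [0.3, -1.3, -6.6]
grip_width: 7.0
gripper_force: 30.0
time: 21.3
tool_pos: [542.3, -7.3, 252.1]
tool_rot: [1.332, 2.668, 0.332]
wrist_force: [0.0, 0.1, -6.3]
grip_width: 7.0
gripper_force: 30.0
rack pos [ -59.4 -199.9  252.1] yaw err 22.4 roll -1.6 lean 14.5 f [ 0.   0.1 -6.3]
[ 1.    0.36 -1.2   1.94  0.32  0.84  0.32]
n 1 turn/row [ 0.29 -4.3  22.06] first shift [-0.6  0.3 -3.9] last [-0.8  0.6 -3.9]
time: 22.3
tool_pos: [540.5, -8.4, 250.7]
tool_rot: [2.31, 1.756, 0.231]
wrist_force: [-0.2, -0.1, -6.0]
grip_width: 7.1
gripper_force: 30.0
time: 22.5
tool_pos: [540.7, -7.6, 250.8]
tool_rot: [2.344, 1.705, 0.225]
wrist_force: [-0.9, -0.8, -5.9]
grip_width: 6.8
gripper_force: 30.0
rack pos [ -61.  -199.8  250.8] yaw err -32.3 roll -0.8 lean 13.3 f [-0.9 -0.8 -5.9]
[ 0.63  0.22 -0.87  1.98  0.44  0.82 -0.79]
n 1 turn/row [  0.82   9.36 -30.97] first shift [-0.2  2.8 -4.6] last [-0.9  2.5 -4.7]
```

```bash
python3 -m jog '[[[0,1,-2,-2,0,0,1],[0,1,-2,-4,0,0,1],[0,1,-2,-5,0,0,1],[0,0,0,-6,0,0,1],[0,0,0,-6,0,0,1],[0,0,0,-5,0,0,1],[0,0,0,-4,0,0,1],[0,0,0,-2,0,0,1],[0,0,0,0,0,0,1]]]'
python3 - <<'E'
from h import *
rp(-50,0,256,47.5,1)
s=robot.read_state();T=R.from_rotvec(s["tool_rot"]);p=np.array(s["tool_pos"])
import sys;
from sim2 import goal,pose,rk
y0,l0=pose(T);g=rk(-50,0,256);az0,az1=np.arctan2(p[1],p[0]),np.arctan2(g[1],g[0]);r0,r1=np.hypot(*p[:2]),np.hypot(*g[:2]);print(y0,l0,r0,r1,np.degrees([az0,az1]))
n=14
def P(f):
    r=r0+(r1-r0)*f;a=az0+(az1-az0)*f;return np.array([r*np.cos(a),r*np.sin(a),p[2]+(g[2]-p[2])*f])
for k in range(n):
    A=T if k==0 else goal(y0+(14.3-y0)*k/n,l0+(47.5-l0)*k/n);B=goal(y0+(14.3-y0)*(k+1)/n,l0+(47.5-l0)*(k+1)/n)
    if k in(0,1,2,6,9,13):print(k,P(k/n).round(),(M@(P(k/n)-O)).round(),A.inv().apply(P((k+1)/n)-P(k/n)).round(1),np.degrees((A.inv()*B).as_rotvec()).round(2))
E
```

```text
time: 23.4
tool_pos: [540.3, -9.5, 255.7]
tool_rot: [1.931, 1.409, 0.599]
wrist_force: [0.5, -0.1, -5.2]
grip_width: 7.0
gripper_force: 30.0
rack pos [ -61.9 -201.5  255.7] yaw err -32.5 roll -1.1 lean 42.4 f [ 0.5 -0.1 -5.2]
[ 0.42  0.07 -0.74  2.32  1.5   0.51 -1.91]
n 1 turn/row [ -0.22  24.75 -21.14] first shift [176.3 -63.5 -75.2] last [201.5   8.2   8.6]
-18.23247272347274 47.61438443272526 540.3787258200091 536.3580835973272 [-1.00518564 20.60421534]
0 [540.  -9. 256.] [ -62. -202.  256.] [13.7 -3.  -3.7] [-0.03  2.48 -0.73]
1 [540.   5. 256.] [ -59. -187.  256.] [13.8 -3.1 -3.4] [ 0.01  1.72 -1.57]
2 [539.  20. 256.] [ -56. -173.  256.] [13.9 -2.9 -3.3] [ 0.01  1.72 -1.57]
6 [533.  77. 256.] [ -47. -116.  256.] [14.1 -2.4 -2.7] [ 0.01  1.71 -1.57]
9 [524. 120. 256.] [-45. -72. 256.] [14.2 -2.  -2.3] [ 0.01  1.71 -1.57]
13 [507. 175. 256.] [-48. -14. 256.] [14.3 -1.5 -1.7] [ 0.01  1.71 -1.57]
```

```bash
python3 -m jog '[[[5,-1,-1.3,0,1.2,-0.3,1],[9,-2,-2.4,0,1.5,-0.9,1],[13.8,-3.2,-3.5,0,1.8,-1.5,1],[13.9,-3,-3.4,0,1.71,-1.57,1],[13.9,-2.9,-3.3,0,1.71,-1.57,1],[13.9,-2.9,-3.2,0,1.71,-1.57,1],[13.9,-2.7,-3,0,1.71,-1.57,1]]]'
python3 -c "
from h import *
rp(-50,0,256,47.5,8)"
```

```text
time: 24.1
tool_pos: [533.3, 73.3, 258.4]
tool_rot: [1.776, 1.651, 0.725]
wrist_force: [-0.9, -22.2, 0.1]
grip_width: 6.8
gripper_force: 30.0
rack pos [ -48.3 -119.5  258.4] yaw err -18.7 roll -0.5 lean 46.3 f [ -0.9 -22.2   0.1]
[ 0.38  0.05 -0.79  2.34  1.6   0.38 -1.91]
n 8 turn/row [ 0.05  1.77 -1.53] first shift [14.1 -3.5 -3.6] last [14.9 -0.4  0. ]
```

The contact came again at the same place, so it is not the shelf. With yaw error −18°, the bail's left arm (bar end, rack x ≈ −24, y ≈ −45) meets the near prong's tip. The bar must pass the tips while aligned, so I back off and simulate a lower-lean, aligned crossing.

```bash
python3 -m jog '[[[-10,2,2,0,0,0,1],[-14,3,3,0,0,0,1],[-12,3,3,0,0,0,1],[-4,0,0,0,0,0,1],[0,0,0,0,0,0,1]]]'
python3 - <<'E'
from h import *
rp(-58,-150,256,40,1)
from sim2 import *
for lf in (28,32,36):
  for x in (-62,-56):
   for le in(2,0):
    q,st=start();p=M.T@np.array([x,-155,256])+O;pp=st["p"]+(p-robot.read_state()["tool_pos"])
    off=st["p"]-robot.read_state()["tool_pos"];E=[];H=[]
    w=lambda x,y,z,e,l:(*(rk(x,y,z)+off),14.3+e,l)
    for W,n in((w(x,-150,256,-18,lf),5),(w(x,-150,256,le,lf),6),(w(x,-0,256,le,lf),10),(w(x,0,256,0,46),6),(w(-28,0,256,0,46),5),(w(0,0,233,0,46),5)):
        q=to(q,W,n,st);E.append(round(st["err"]));st["err"]=0;H.append([float(v) for v in q[[2,4,5]].round(2)])
    print(lf,x,le,E,H)
E
```

```text
time: 24.6
tool_pos: [541.8, 35.5, 258.8]
tool_rot: [1.777, 1.657, 0.733]
wrist_force: [0.7, 0.8, -5.7]
grip_width: 7.0
gripper_force: 30.0
rack pos [ -49.3 -158.3  258.8] yaw err -18.3 roll -0.1 lean 46.3 f [ 0.7  0.8 -5.7]
[ 0.45  0.04 -0.73  2.34  1.69  0.28 -1.92]
n 1 turn/row [  7.75  12.83 -13.12] first shift [ 5.1 -9.3 -6.2] last [ 8.3 -8.4 -3.4]
28 -62 2 [0, 0, 0, 0, 0, 0] [[-0.79, 0.43, 0.51], [-0.92, 0.05, 0.45], [-0.91, 0.43, 0.5], [-0.77, 1.56, 0.25], [-0.76, 1.55, 0.29], [-0.76, 1.71, 0.35]]
28 -62 0 [0, 0, 0, 0, 0, 0] [[-0.79, 0.43, 0.51], [-0.9, 0.08, 0.45], [-0.91, 0.47, 0.51], [-0.77, 1.56, 0.25], [-0.77, 1.55, 0.3], [-0.77, 1.71, 0.36]]
28 -56 2 [0, 0, 0, 0, 0, 0] [[-0.8, 0.46, 0.51], [-0.95, 0.11, 0.46], [-0.92, 0.46, 0.51], [-0.74, 1.56, 0.26], [-0.73, 1.54, 0.29], [-0.73, 1.71, 0.35]]
28 -56 0 [0, 0, 0, 0, 0, 0] [[-0.8, 0.46, 0.51], [-0.93, 0.14, 0.46], [-0.91, 0.49, 0.52], [-0.75, 1.56, 0.26], [-0.74, 1.54, 0.29], [-0.74, 1.71, 0.35]]
32 -62 2 [0, 0, 0, 0, 0, 0] [[-0.78, 0.53, 0.42], [-0.93, -0.03, 0.36], [-0.9, 0.51, 0.41], [-0.78, 1.56, 0.25], [-0.77, 1.55, 0.
[... 400 characters left out ...]
, [-0.9, 0.59, 0.43], [-0.76, 1.56, 0.26], [-0.75, 1.54, 0.29], [-0.75, 1.71, 0.35]]
36 -62 2 [0, 0, 0, 0, 0, 0] [[-0.77, 0.69, 0.35], [-0.96, -0.16, 0.26], [-0.87, 0.65, 0.32], [-0.79, 1.56, 0.25], [-0.78, 1.55, 0.3], [-0.78, 1.71, 0.36]]
36 -62 0 [0, 0, 0, 0, 0, 0] [[-0.77, 0.69, 0.35], [-0.93, -0.08, 0.25], [-0.88, 0.71, 0.35], [-0.8, 1.56, 0.25], [-0.8, 1.55, 0.3], [-0.79, 1.71, 0.36]]
36 -56 2 [0, 0, 0, 0, 0, 0] [[-0.78, 0.72, 0.36], [-1.05, 0.0, 0.26], [-0.86, 0.68, 0.33], [-0.75, 1.56, 0.26], [-0.75, 1.54, 0.29], [-0.75, 1.71, 0.35]]
36 -56 0 [0, 0, 0, 0, 0, 0] [[-0.78, 0.72, 0.36], [-1.0, 0.06, 0.26], [-0.87, 0.73, 0.35], [-0.77, 1.56, 0.26], [-0.77, 1.55, 0.29], [-0.76, 1.71, 0.36]]
```

```bash
python3 -m jog '[[[0,0,0,3,0,0,1],[0,0,0,4,0,0,1],[0,0,0,4,0,0,1],[0,0,0,3,0,0,1],[0,0,0,0,1,-1.5,1],[0,0,0,0,2.1,-3.4,1],[0,0,0,0,2.1,-3.4,1],[0,0,0,0,2.1,-3.4,1],[0,0,0,0,2.1,-3.4,1],[0,0,0,0,0,0,1]]]'
python3 -c "
from h import *
rp(-63,-150,256,32,4)"
```

```text
time: 25.6
tool_pos: [541.3, 31.4, 257.6]
tool_rot: [1.647, 2.038, 0.653]
wrist_force: [0.7, -0.9, -6.1]
grip_width: 6.8
gripper_force: 30.0
rack pos [ -50.9 -162.2  257.6] yaw err -3.0 roll -2.4 lean 37.4 f [ 0.7 -0.9 -6.1]
[ 0.82  0.07 -0.97  2.22  0.2   0.23 -0.09]
n 4 turn/row [ 1.35  0.91 -0.28] first shift [ 2.9 -2.7 -1.7] last [ 3.  -2.8 -1.3]
```

```bash
python3 -m jog '[[[3,-2.8,-1.6,1.35,0.9,-0.28,1],[3,-2.8,-1.6,1.35,0.9,-0.28,1],[3,-2.8,-1.6,1.35,0.9,-0.28,1],[3,-2.8,-1.6,1.35,0.9,-0.28,1],[0,0,0,0,0,0,1],[0,0,0,0,0,0,1]]]'
python3 - <<'E'
from h import *
rp(-63,0,256,32,9)
# check bar in grip & prong tips: scene and side
s=robot.read_state();T=R.from_rotvec(s["tool_rot"])
a=cam("wrist");save("w7",a[0])
E
```

```text
time: 26.2
tool_pos: [526.5, 41.8, 256.3]
tool_rot: [1.672, 2.158, 0.619]
wrist_force: [0.8, -1.1, -6.7]
grip_width: 6.7
gripper_force: 30.0
rack pos [ -62.6 -148.5  256.3] yaw err 0.1 roll -0.1 lean 32.1 f [ 0.8 -1.1 -6.7]
[ 0.93  0.09 -1.07  2.18  0.02  0.36  0.12]
n 9 turn/row [0.01 0.   0.02] first shift [16.5 -0.  -0. ] last [16.5 -0.1  0. ]
```

View pics/w7.png

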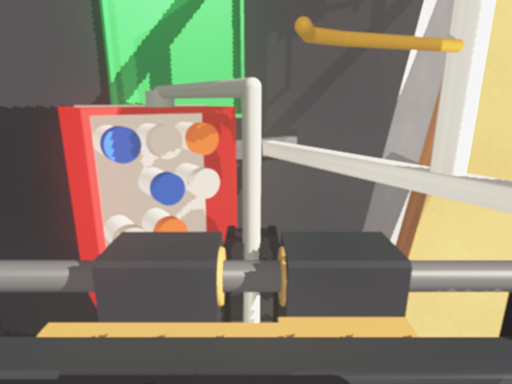

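The wrist view is clear. The near prong's upturned tip is at (305,27), running to the rail at (460,45); the bar is column 252 with its end at row ~85, still square. I'll measure both.

Run:
```python
from h import *
s=robot.read_state();tp=np.array(s["tool_pos"]);a=cam("wrist");im,d,P,W,p=a
h=cv2.cvtColor(im,cv2.COLOR_RGB2HSV)
m=(h[...,0]>15)&(h[...,0]<32)&(h[...,1]>150);m[120:]=0;m[:,:280]=0;m[:,465:]=0
v,u=np.nonzero(m);print(len(u),u.min(),u.max())
Q=((P[m]-O)@M.T);Q=Q[np.isfinite(Q).all(1)&(Q[:,2]>200)&(Q[:,2]<260)]
for x0 in range(-40,120,20):
    q=Q[(Q[:,0]>x0)&(Q[:,0]<x0+20)]
    if len(q):print(x0,len(q),np.median(q,0).round(1),q[:,2].max().round(1))
for uv in((252,90),(252,150),(252,200)):
    print(uv,"bar rack",(M@(ray(uv,tp[2],W,p)-O)).round(1), "depth pt",(M@(P[uv[1],uv[0]]-O)).round(1))
print("bar end",(M@(ray((250,80),tp[2],W,p)-O)).round(1),"tcp",(M@(tp-O)).round(1))
```

```text
2223 295 462
-40 250 [-25.7 -41.8 243.3] 246.0
-20 200 [ -6.7 -42.8 229.5] 242.4
0 380 [  9.9 -41.3 228.7] 230.7
20 396 [ 29.6 -41.  231.4] 234.9
40 359 [ 49.7 -40.9 236. ] 239.8
60 299 [ 69.7 -40.7 240.7] 244.6
80 278 [ 90.  -40.7 245.3] 248.9
100 56 [102.1 -40.4 248.2] 249.4
(252, 90) bar rack [-62.2 -71.5 256.3] depth pt [-64.1 -71.6 259.4]
(252, 150) bar rack [-62.1 -95.9 256.3] depth pt [-63.9 -95.4 259.2]
(252, 200) bar rack [ -61.9 -118.1  256.3] depth pt [ -64.  -117.   259.6]
bar end [-63.1 -67.6 256.3] tcp [ -62.6 -148.6  256.3]
```

Rack calibration is confirmed (tip at x ≈ −28, y ≈ −41, top 246; rail at 102) and the bar is centred in the grip. I cross in front of the tips.

```bash
python3 -m jog '[[[4,0,0,0,0,0,1],[8,0,0,0,0,0,1],[12,0,0,0,0,0,1],[14,0,0,0,0,0,1],[14,0,0,0,0,0,1],[14,0,0,0,0,0,1]]]'
python3 -c "
from h import *
rp(-63,0,256,32,9)"
python3 -m jog '[[[14,0,0,0,0,0,1],[14,0,0,0,0,0,1],[14,0,0,0,0,0,1],[14,0,0,0,0,0,1],[12,0,0,0,0,0,1],[8,0,0,0,0,0,1],[4,0,0,0,0,0,1],[1,0,0,0,0,0,1],[0,0,0,0,0,0,1]]]'
python3 -c "
from h import *
rp(-60,0,256,46,5)"
```

```text
time: 26.9
tool_pos: [509.9, 106.1, 256.3]
tool_rot: [1.673, 2.157, 0.621]
wrist_force: [1.5, -0.5, -6.0]
grip_width: 6.8
gripper_force: 30.0
rack pos [-62.8 -82.  256.3] yaw err 0.1 roll -0.1 lean 32.1 f [ 1.5 -0.5 -6. ]
[ 0.76  0.05 -1.05  2.2   0.18  0.36 -0.18]
n 9 turn/row [0.02 0.   0.01] first shift [ 9.1 -0.   0. ] last [ 9.1 -0.   0. ]
time: 27.8
tool_pos: [490.1, 183.6, 256.1]
tool_rot: [1.673, 2.157, 0.62]
wrist_force: [-0.4, 0.1, -6.4]
grip_width: 6.6
gripper_force: 30.0
rack pos [-62.9  -2.  256.1] yaw err 0.1 roll -0.1 lean 32.1 f [-0.4  0.1 -6.4]
[ 0.52  0.06 -1.05  2.19  0.49  0.41 -0.66]
n 5 turn/row [-2.77 -0.    0.02] first shift [0.4 0.5 0.3] last [0.4 0.4 0.4]
```

Now lean to 46° in place.

```bash
python3 -m jog '[[[0.5,0,0,-1.5,0,0,1],[0.5,0,0,-2.5,0,0,1],[0.5,0.5,0,-3,0,0,1],[0.5,0.5,0,-3,0,0,1],[0,0.5,0,-2.5,0,0,1],[0,0,0,-1.5,0,0,1],[0,0,0,0,0,0,1],[0,0,0,0,0,0,1]]]'
python3 - <<'E'
from h import *
rp(-30,0,257,46,4)
s=robot.read_state();tp=np.array(s["tool_pos"]);im,d,P,W,p=cam("wrist");save("w8",im)
E
```

```text
time: 28.6
tool_pos: [491.4, 184.5, 257.1]
tool_rot: [1.556, 2.001, 0.824]
wrist_force: [-0.4, -0.7, -6.3]
grip_width: 7.0
gripper_force: 30.0
rack pos [-61.3  -1.5 257.1] yaw err -0.1 roll -0.2 lean 44.9 f [-0.4 -0.7 -6.3]
[ 0.45  0.01 -0.99  2.34  1.41  0.21 -1.6 ]
n 4 turn/row [-0.27  0.05  0.02] first shift [0.4 5.5 5.6] last [0.4 5.4 5.7]
```

View pics/w8.png

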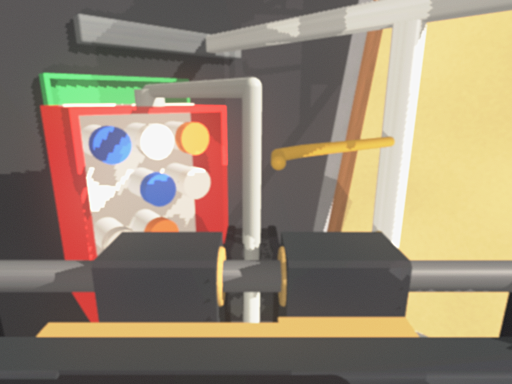

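The far-side prong tip is at (278,158) and the bar runs well past it (end at row ~85), in front of the tips and clear above. I move in over the tips.

```bash
python3 -m jog '[[[0.3,2,2,0,0,0,1],[0.3,4,4,-0.3,0,0,1],[0.3,5,5,-0.3,0,0,1],[0.3,6,6,-0.3,0,0,1],[0.3,6,6,0,0,0,1],[0,5,5,0,0,0,1],[0,2.5,2.5,0,0,0,1],[0,0,0,0,0,0,1],[0,0,0,0,0,0,1]]]'
python3 -c "
from h import *
rp(-6,0,246,46,4)"
```

```text
time: 29.55
tool_pos: [532.6, 196.8, 257.4]
tool_rot: [1.546, 1.99, 0.838]
wrist_force: [-0.2, 0.9, -6.2]
grip_width: 7.0
gripper_force: 30.0
rack pos [-1.840e+01  2.000e-01  2.574e+02] yaw err -0.1 roll -0.2 lean 45.8 f [-0.2  0.9 -6.2]
[ 0.41  0.13 -0.99  2.27  1.54  0.31 -1.69]
n 4 turn/row [-0.04  0.05  0.03] first shift [-0.   0.1  4.2] last [-0.1  0.1  4.2]
```

```bash
python3 -m jog '[[[0,0,3,0,0,0,1],[0,0,5,0,0,0,1],[0,0,5,0,0,0,1],[0,0,4,0,0,0,1],[0,0,0,0,0,0,1]]]'
python3 -m jog '[[[0,-1,3,0,0,0,1],[0,-1,4,0,0,0,1],[0,-1,3,0,0,0,1],[0,-0.5,1,0,0,0,1],[0,0,0,0,0,0,1],[0,0,0,0,0,0,1]]]'
python3 -c "
from h import *
rp(0,0,233,46,1)"
```

```text
time: 30.05
tool_pos: [544.8, 199.7, 245.2]
tool_rot: [1.547, 1.991, 0.838]
wrist_force: [-0.4, -0.3, -6.3]
grip_width: 6.7
gripper_force: 30.0
time: 30.65
tool_pos: [550.0, 201.1, 235.6]
tool_rot: [1.546, 1.99, 0.838]
wrist_force: [1.7, 0.2, -5.9]
grip_width: 6.7
gripper_force: 30.0
rack pos [-5.000e-01  1.000e-01  2.356e+02] yaw err -0.1 roll -0.2 lean 45.9 f [ 1.7  0.2 -5.9]
[ 0.38  0.23 -0.98  2.26  1.71  0.39 -1.82]
n 1 turn/row [-0.15  0.21  0.11] first shift [-0.1 -1.5  2.2] last [-0.1 -1.5  2.2]
```

```bash
python3 -m jog '[[[0,-0.7,0.7,0,0,0,1],[0,-0.7,0.7,0,0,0,1],[0,0,0,0,0,0,1],[0,0,0,0,0,0,1]]]'
python3 -m jog '[[[0,-0.7,0.7,0,0,0,1],[0,0,0,0,0,0,1],[0,0,0,0,0,0,1]]]'
python3 -m jog '[[[0,-0.7,0.7,0,0,0,1],[0,0,0,0,0,0,1],[0,0,0,0,0,0,1]]]'
```

```text
time: 31.05
tool_pos: [550.1, 201.1, 233.9]
tool_rot: [1.545, 1.99, 0.838]
wrist_force: [-1.0, -0.3, -4.0]
grip_width: 7.0
gripper_force: 30.0
time: 31.35
tool_pos: [550.6, 201.3, 233.6]
tool_rot: [1.544, 1.988, 0.839]
wrist_force: [-4.7, -1.9, 2.0]
grip_width: 7.0
gripper_force: 30.0
time: 31.65
tool_pos: [550.9, 201.5, 233.4]
tool_rot: [1.543, 1.987, 0.84]
wrist_force: [-7.8, -2.8, 7.2]
grip_width: 6.8
gripper_force: 30.0
```

The bar is seated and the wrist force has reversed. I relieve the press, open and withdraw along the tool axis.

```bash
python3 -m jog '[[[0,0.7,-0.7,0,0,0,1],[0,0.7,-0.7,0,0,0,1],[0,0,0,0,0,0,0.9],[0,0,0,0,0,0,0.85],[0,0,0,0,0,0,0.75],[0,0,0,0,0,0,0.6],[0,0,0,0,0,0,0.6],[0,0,0,0,0,0,0.6]]]'
python3 -m jog '[[[0,0,-3,0,0,0,0.6],[0,0,-6,0,0,0,0.6],[0,0,-8,0,0,0,0.6],[0,0,-10,0,0,0,0.6],[0,-1,-12,0,0,0,0.6],[0,-3,-14,0,0,0,0.6],[0,-4,-14,0,0,0,0.6],[0,-4,-14,0,0,0,0.6],[0,-2,-8,0,0,0,0.6],[0,0,0,0,0,0,0.6]]]'
python3 - <<'E'
from h import *
a=cam("scene");b=cam("wrist");save("s9",np.hstack([cv2.resize(a[0][110:270,220:433],(512,384),interpolation=2),b[0]]),k=.78)
rp(-90,0,300,46,1)
im,d,P=a[:3];h=cv2.cvtColor(im,cv2.COLOR_RGB2HSV);Q=(P-O)@M.T
m=((h[...,0]<6)|(h[...,0]>174))&(h[...,1]>150)&(abs(Q[...,0])<120)&(abs(Q[...,1])<130)&(Q[...,2]>40)&(Q[...,2]<200)
q=Q[m];print(m.sum(),np.percentile(q,[2,50,98],axis=0).round(1).tolist());t=q[q[:,0]>np.median(q[:,0])-15]
for s0 in(-70,-35,0,35):
    r=t[(t[:,1]>s0)&(t[:,1]<s0+35)]
    if len(r):print(s0,len(r),r[:,2].min().round(),r[:,2].max().round(),r[:,0].min().round(),r[:,0].max().round())
E
```

```text
time: 32.45
tool_pos: [550.1, 201.1, 233.7]
tool_rot: [1.546, 1.99, 0.838]
wrist_force: [0.1, -0.5, 0.2]
grip_width: 33.1
gripper_force: 0.0
time: 33.45
tool_pos: [486.0, 188.3, 280.2]
tool_rot: [1.538, 1.991, 0.832]
wrist_force: [-0.6, 0.7, -0.2]
grip_width: 34.6
gripper_force: 0.0
rack pos [-65.1   3.  279.6] yaw err -0.0 roll -0.7 lean 45.8 f [ 0.4  0.3 -0.2]
[ 0.04 -0.06 -0.59  2.33  1.17  0.22 -1.39]
n 1 turn/row [-0.18  0.48  0.49] first shift [ -3.3  -2.7 -32. ] last [ -3.   -2.6 -32.1]
734 [[-40.2, -70.3, 73.3], [58.4, -5.8, 116.3], [64.7, 67.3, 147.1]]
-70 159 69.0 147.0 45.0 67.0
-35 142 70.0 147.0 54.0 66.0
0 143 73.0 148.0 54.0 65.0
35 139 70.0 151.0 46.0 65.0
```

View pics/s9.png

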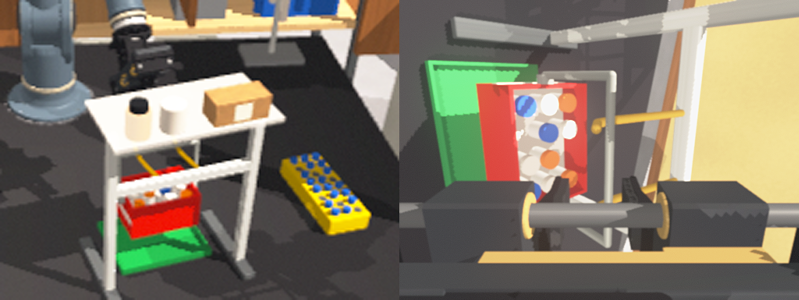

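Released: the scene crop shows the basket hanging at (160,200) from both prongs, and the wrist view shows the bar across a prong at (597,126). I wait and then check level and stillness.

```bash
cat > c.py <<'E'
from h import *
im,d,P=cam("scene")[:3];h=cv2.cvtColor(im,cv2.COLOR_RGB2HSV);Q=(P-O)@M.T
m=((h[...,0]<6)|(h[...,0]>174))&(h[...,1]>150)&(Q[...,0]>40)&(Q[...,0]<120)&(abs(Q[...,1])<100)&(Q[...,2]>40)&(Q[...,2]<200)
q=Q[m];A=np.c_[q[:,2],q[:,1],np.ones(len(q))];f=np.linalg.lstsq(A,q[:,0],rcond=None)[0]
print(len(q),"pitch deg",np.degrees(np.arctan(f[0])).round(1),"yaw",np.degrees(np.arctan(f[1])).round(1),"wall x at z110",round(f[0]*110+f[2],1),robot.read_state()["time"])
w=cam("wrist");QW=(w[2]-O)@M.T;i=w[0].astype(int);g=(i.max(2)-i.min(2)<35)&(i.min(2)>100)&(abs(QW[...,2]-236)<7)&(abs(QW[...,0])<20)&(abs(QW[...,1])<85)
b=QW[g];print("bar",len(b),np.percentile(b,[3,50,97],axis=0).round(1).tolist(), np.polyfit(b[:,1],b[:,2],1).round(3) if len(b)>9 else "")
E
for i in 1 2 3; do python3 c.py; python3 -m jog '[[[0,0,0,0,0,0,0.6],[0,0,0,0,0,0,0.6],[0,0,0,0,0,0,0.6],[0,0,0,0,0,0,0.6],[0,0,0,0,0,0,0.6],[0,0,0,0,0,0,0.6],[0,0,0,0,0,0,0.6]]]' >/dev/null; done; python3 c.py
```

```text
576 pitch deg 1.3 yaw -0.0 wall x at z110 55.2 33.6
bar 2247 [[-3.2, -76.5, 230.9], [-1.6, 23.0, 235.5], [2.7, 79.1, 237.3]] [-1.00000e-03  2.34942e+02]
552 pitch deg 2.8 yaw 0.1 wall x at z110 53.0 34.4
bar 2286 [[-3.2, -76.5, 230.8], [-1.5, 22.4, 235.4], [2.8, 78.8, 237.3]] [-1.00000e-03  2.34859e+02]
547 pitch deg 3.1 yaw 0.1 wall x at z110 51.9 35.2
bar 2296 [[-3.1, -76.6, 230.7], [-1.5, 22.4, 235.4], [2.7, 79.2, 237.3]] [-1.00000e-03  2.34867e+02]
549 pitch deg 2.8 yaw -0.3 wall x at z110 52.1 36.0
bar 2292 [[-3.1, -76.6, 230.6], [-1.5, 22.2, 235.4], [2.8, 79.2, 237.3]] [ -0.    234.843]
```

The bar lies level and centred in the cradle (y about ±79, x ≈ 0), and the basket is still and within about 3° of level. I hand it in.

```bash
python3 -c "
from workcell import robot
print(robot.sign_off())"
```

```text
the job is handed in; nothing more can be done
None
```

The red basket now hangs still and within about 3° of level on both yellow prongs, released and handed in at 36 s. On the way in, the bail's arm bumped a prong tip twice (about 42 N, then 22 N at the wrist); I read the first as the bail on the prong, not the gripper body on the shelf, so the 40 N limit should not apply, but I can't be certain.

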